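# Latch, tug-check and invert a carrier of petri dishes for incubation

## Task

Get this batch of petri dishes ready for incubation: lay every dish lying on the desk flat into the carrier's wells, one to a well, put the clear cover on and swing both orange latches fully shut over its ends. Before turning anything, give the cover's handle a firm straight upward tug (10 to 15 N) and hold it for a moment, so that both latches are seen to hold; only then turn the carrier fully upside down with its crank and leave it that way. Last, log the batch by pushing the tally counter's lever to its stop and letting it spring back; leave the vials and the green mailer alone.

Things in the scene. Friction and masses are not known exactly. Their poses are not given: they have to be found in the camera images.
- cradle_mid (a point): Middle of the white carrier, on its horizontal turning axis, 85 mm above the desk. The carrier (74 mm deep, 284 mm long) hangs between two posts (outer faces 154 mm from the middle, tops 95 mm above the desk) on a fixed stand with a 90 x 312 mm base. Upright: this point's x points away from the robot's side, y along the axis to the left (the row of wells), z up; it turns with the carrier.
- cradle (a joint): Turning of the carrier about its axis in rad: 0 upright, 3.14 upside down (stops at both ends). It grows as the crank pin goes from the far side over the top to the robot's side. Friction 0.25 N m holds it at any angle; about 5 N at the crank pin turns it.
- crank_grip (a point): Middle of the crank's black round grip pin: 14 mm thick, 46 mm long, parallel to the axis, at the right (-y) end of the carrier, 50 mm from the axis and 188 mm to the right of cradle_mid. On the far side, level with the axis, when upright; over the top to the near side when inverted. It is free all round; its crank arm lies 24 to 31 mm to the left of this point.
- well_left (a point): Middle of the floor of the left well (y = +68 mm from cradle_mid, floor 8 mm below the axis). Each well takes one dish with 3 mm of play all round: its walls are 18 mm high, with 32 mm wide finger gaps in the near and far (x) sides, so a dish is best held across x. Side guides rise 25 mm above the floor.
- well_middle (a point): Middle of the floor of the middle well (at cradle_mid, floor 8 mm below the axis); like the left well.
- well_right (a point): Middle of the floor of the right well (y = -68 mm from cradle_mid); like the left well.
- dish_a_mid (a point): Petri dish with cream medium, 58 mm across, 16 mm high, 18 g; point half-way up on its axis. May be absent.
- dish_b_mid (a point): Petri dish with pink medium, 58 mm across, 16 mm high, 18 g; point half-way up on its axis. May be absent.
- dish_c_mid (a point): Petri dish with cream medium, 58 mm across, 16 mm high, 18 g; point half-way up on its axis. May be absent.
- cover_handle (a point): Middle of the blue bridge handle's bar: 12 mm wide (x), 76 mm long (y), 12 mm high; its legs stand 32 mm to either side (y). 46 mm above the underside of the clear cover plate (59 x 216 x 6 mm, long side y, 0.12 kg). On the carrier the cover lies lengthwise along y, centred, either way round, 2.5 mm of play: its handle is then 56 mm above cradle_mid (in the carrier's z), and it can rise 3 mm before it meets shut latches.
- latch_left (a joint): Left orange turn latch, rad: 0 open (tongue points to the carrier's +x), 1.57 shut (tongue points to the middle, over the cover's end); shutting is clockwise from above. Friction only (0.02 N m), stays where left.
- latch_left_fin (a point): Middle of the left latch's upright finger fin, on the latch's turning axis (y = +124 mm, 32.5 mm above the axis): 8 mm thick, 28 mm long along its tongue (its x: 10 mm behind to 18 mm ahead of this point), 18 mm high. x points along the tongue.
- latch_right (a joint): Right orange turn latch, rad: 0 open (tongue points to the carrier's +x), 1.57 shut (over the cover's other end); shutting is anticlockwise from above. Friction only, stays where left.
- latch_right_fin (a point): Middle of the right latch's finger fin, on its turning axis (y = -124 mm, 32.5 mm above the axis): like the left one. x points along the tongue.
- counter_lever (a joint): Lever of the white tally counter, rad: 0 at rest, 0.244 pushed down to its stop; a spring (about 5 N at the tip when fully down) brings it back. The counter is fixed to the desk.
- lever_tip (a point): Top of the tally counter lever near its free end: a 12 mm wide plate 18 mm long, 33 mm above the desk; push straight down here, about 4 mm of travel. Its own -y points from the counter's body (46 mm across, 27 mm high, centre 34 mm away along +y) outward along the lever.
- vial_pink: Small bystander vial with pink content, 22 x 22 x 52 mm; origin under its centre.
- vial_blue: Small bystander vial with blue content, 22 x 22 x 52 mm; origin under its centre.
- green_mailer: Green bystander slide mailer lying on the desk, 34 x 84 x 15 mm; origin under its centre.

How it is judged:
By the outcome, as a careful person would: the job done as asked, in the order asked, and still so for the second after the job is handed in, with the robot touching nothing.
Of dish_a, dish_b, dish_c only 2 to 3 are there at a start; the rules pass over those that are not, and their reading is None.
At some moment in a run one of dish_a, dish_b, dish_c, cover may be knocked a few centimetres aside while the robot is not near it.
Once in a run the grip may slacken for a moment while it holds something.
It also fails if it takes over 210 s, if anything falls off the work surface, if the arm or the gripper's body presses on something with over 40 N, if the wrist force passes 120 N, or if a joint passes its speed limit or range.

## Robot

A 6-joint arm with a two-finger parallel gripper is mounted at the origin on a cart in front of the work surface, level with it; the furniture and walls round the work are solid. World frame = base frame: x ahead of the robot, y to its left, z up, the work surface at z = 0. Lengths are in m, angles in rad, forces in N, time in s.
With the tool pointing down it reaches from about 0.3 to 0.775 m from the base axis. Payload 14.6 kg.
Tool frame: the origin (TCP) lies on the centre line of the jaws, within the pads' length; the fingertips stand bot.finger_overhang ahead of it and the grasp point (between the pads) is the TCP (bot.finger_overhang is the distance from the TCP to the fingertips, in m); z points along the fingers, y is the line along which they close (so a half turn about z gives the same grasp; the last joint's range is limited). The gripper opens to 94 mm and grips with 3 to 60 N. Pads are 16 mm wide; open, the fingers measure 119 mm over their backs; the gripper's body (75 mm by 177 mm) begins 78 mm behind the grasp point.
Start: joints at [-1.297, 0.3, 1.521, -0, 1.321, -0.067], TCP at [0.184, -0.518, 0.224] pointing down, gripper open.
Joint ranges: [-3.03, 3.03], [-0.79, 2.21], [0.23, 2.52], [-1.04, 4.18], [0, 3.07], [-2.55, 2.55]. Speed limits (rad/s): [2.22, 2.22, 2.57, 3.14, 3.14, 3.14].

## Interface

Orientations are given as a rotation vector (axis times angle).
In Python, from bench import monitor, optics, bot gives the robot as it stands.
- The arm moves only by the tool servo_tool, never from a script. Its arguments are lists of equal length, an entry for each row: "jaw": the gripper's target within -1 to 1 (shut at 1, half-way at 0, fully open at -1); "translation": the shift along the world's x, y, z normalised to -1 to 1, where 1 is 15 cm, a list of three; "turn": the turn, a rotation vector about the world's x, y, z normalised to -1 to 1, where 1 is 45 degrees, a list of three. In form: {"jaw": [jaw, ...], "translation": [[dx, dy, dz], ...], "turn": [[wx, wy, wz], ...]}. A call has 1 to 8 rows; each row is the pose to reach, as a shift and turn from the pose commanded when the call began; what a row does not reach only later rows make up. A row lasts 1/8 s, in which the tool goes at most 62.5 mm and 10.7 degrees, less where a joint would pass 70% of its speed; a pose out of reach is approached as far as the arm can. A call with a number of a shift or a turn outside -1 to 1 is refused whole. A call with a gripper value outside its range is refused whole. The fingers move at their own pace and stop on an object; "newtons" is the grip in N (left out, the last holds). Time passes only in rows, so rows that repeat a pose let the fingers close. It gives the time, the measured TCP pose, the force, the opening and the grip force at its end, in the units of the state.
- monitor.get_obs(): the state, without advancing time (a new reading comes with each control period).
- optics.capture(name): name is "side" or "top" or "wrist"; returns a dict with "color" (384x512x3 uint8, red, green, blue), "fov_y" (degrees; the focal length in pixels is half the picture's height over the tangent of half this angle, whatever the lens; pixels are square), "cx", "cy" (the principal point, pixels), "position" and "orientation" of the camera in the world; the wrist camera has in their place "T_tool_cam" (4x4, takes a point from camera to tool coordinates, whose origin is the TCP and whose axes are the flange's). Camera axes: x right, y down, z forward; pixel columns grow to the right and rows downward; lengths in m; the calibration is good to about 2 mm. A picture is of the moment at which its call begins: read the wrist's pose just before it. There is no depth.
- bot.sign_off(): hands the job in; it is judged then, once.
The state is a dict: "time_s": time; "joint_positions": joint angles; "joint_vel": joint speeds; "effort": joint torques, N m; "tcp_pos": TCP position; "orientation": TCP orientation; "force": force on the tool from outside, world axes, zero at the start; "torque": the same for the moment, N m; "grip_width": finger opening in m; "finger_force": force on a finger pad.
Only numpy, scipy, OpenCV 4.12 (cv2) and the standard library are available. Lean on these libraries where they do the work, as an engineer would, in place of code of your own. Each camera call takes 0.05 s, during which the arm holds its last target. There are 200 camera calls.

## Working session

There is one attempt and no reset: what is moved stays moved. The work goes in short steps, Python scripts to look and compute and a tool call to move; the robot and the scene stay as the last step left them, time stands still between calls to the robot, and variables do not carry over. Pictures are saved under pics/ and viewed, at most 14 in all, crops included, and the job is handed in when it is done.

Besides the shell and the picture viewer there is one more tool, called after ">>>" as name(argument=value, ...) on one line, values as JSON. servo_tool: Moves the arm, as the interface text tells. Scaled input: -1 to 1 covers 15 cm each way for a shift and 45 degrees each way for a turn. Its arguments: {"type":"object","properties":{"jaw":{"type":"array"},"translation":{"type":"array"},"turn":{"type":"array"},"newtons":{"type":"number"}},"required":["jaw","translation","turn"]}

```bash
mkdir -p pics; ls; cat > h.py <<'E'
import numpy as np, cv2
from scipy.spatial.transform import Rotation as R
from bench import monitor, optics, bot
def snap(name, fn, crop=None, scale=1):
    o=monitor.get_obs(); c=optics.capture(name); im=c["color"][:,:,::-1]
    cv2.imwrite("pics/full_"+fn+".png",im)
    np.save("pics/"+fn+".npy",{"o":o,"c":c},allow_pickle=True)
    if crop: x0,y0,x1,y1=crop; im=im[y0:y1,x0:x1]
    if scale!=1: im=cv2.resize(im,None,fx=scale,fy=scale,interpolation=cv2.INTER_CUBIC)
    cv2.imwrite("pics/"+fn+".png",im); return c
def pose(c,o=None):
    if "T_tool_cam" in c:
        T=np.eye(4);T[:3,:3]=R.from_rotvec(o["orientation"]).as_matrix();T[:3,3]=o["tcp_pos"];return T@np.array(c["T_tool_cam"])
    T=np.eye(4);q=np.array(c["orientation"])
    T[:3,:3]=q if q.shape==(3,3) else (R.from_rotvec(q).as_matrix() if q.size==3 else R.from_quat(q).as_matrix())
    T[:3,3]=c["position"];return T
def load(fn):
    d=np.load("pics/"+fn+".npy",allow_pickle=True).item();return d["c"],pose(d["c"],d["o"])
def p2w(fn,u,v,z):
    c,T=load(fn);f=192/np.tan(np.radians(c["fov_y"])/2)
    d=T[:3,:3]@np.array([(u-c["cx"])/f,(v-c["cy"])/f,1]);return T[:3,3]+d*(z-T[2,3])/d[2]
def w2p(fn,p):
    c,T=load(fn);f=192/np.tan(np.radians(c["fov_y"])/2)
    q=T[:3,:3].T@(np.array(p)-T[:3,3]);return f*q[0]/q[2]+c["cx"],f*q[1]/q[2]+c["cy"]
E
python3 - <<'E'
from h import *
for n in("top","side"):
    c=snap(n,n+"0",scale=1.56); print(n,c["fov_y"],c["cx"],c["cy"],c["position"],c["orientation"])
c=optics.capture("wrist");print(c["T_tool_cam"],c["fov_y"])
o=monitor.get_obs();print(o,bot.finger_overhang)
E
```

```text
pics
top 48.393227767162955 264.3525591835995 191.89023259641723 [0.46420862 0.10511995 1.20794925] [-2.17986196  2.18697288 -0.0915734 ]
side 56.744382865492575 256.2298822745983 190.52484309616568 [1.04099499 0.19604183 0.81424391] [-1.67644574 -2.0874847   0.64538778]
[[ 7.71072024e-04 -9.58308045e-01 -2.85736061e-01  8.44795219e-02]
 [ 9.99999699e-01  7.63681923e-04  1.37291950e-04  3.93736770e-04]
 [ 8.66434844e-05 -2.85736081e-01  9.58308345e-01 -1.61037859e-01]
 [ 0.00000000e+00  0.00000000e+00  0.00000000e+00  1.00000000e+00]] 62.66749644452392
{'time_s': 0.15, 'joint_positions': array([-1.29660819e+00,  3.00316808e-01,  1.52143829e+00, -5.41367611e-06,
        1.32069113e+00, -6.66296043e-02]), 'joint_vel': array([-8.01905791e-04, -1.80419488e-03, -1.55594186e-03, -6.11301724e-04,
        2.13534274e-05,  1.18291072e-04]), 'effort': array([ 3.95083161e-04, -5.31958294e+01, -3.52820814e+01,  7.08546652e-02,
        2.36750522e-02, -5.67319171e-05]), 'tcp_pos': array([ 0.18377307, -0.51819605,  0.22403137]), 'orientation': array([-3.09525179e+00, -5.32626158e-01,  1.47049804e-04]), 'force': array([-0.58111738,  0.00771417, -0.23967152]), 'torque': array([-0.00562588,  0.01215784,  0.02954631]), 'finger_force': 0.0, 'grip_width': 0.09384079126307315} 0.019
```

View pics/top0.png

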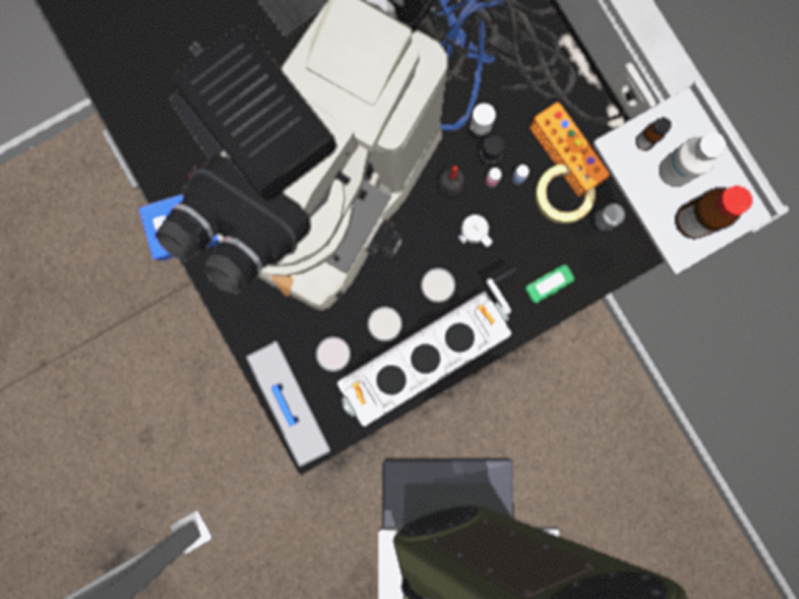

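View pics/side0.png

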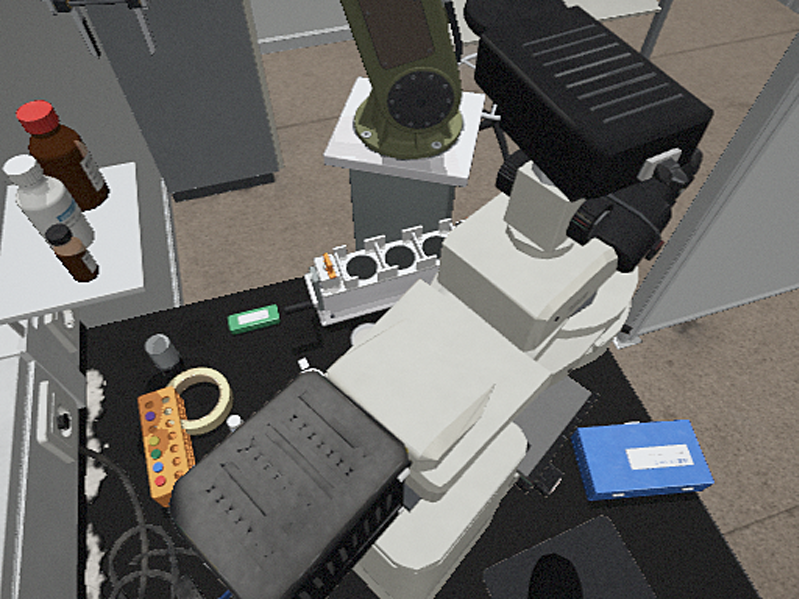

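The top view shows the carrier running from (343,393) to (508,315). The pink dish is at (333,353), the two cream dishes at (385,323) and (438,284), the cover at (288,403), and the counter at (475,230). I'll enlarge it to measure.

```bash
python3 - <<'E'
from h import *
im=cv2.imread("pics/full_top0.png")
cv2.imwrite("pics/z1.png",cv2.resize(im[135:305,150:355],None,fx=3.5,fy=3.5,interpolation=cv2.INTER_CUBIC))
E
```

```text
(no output)
```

View pics/z1.png

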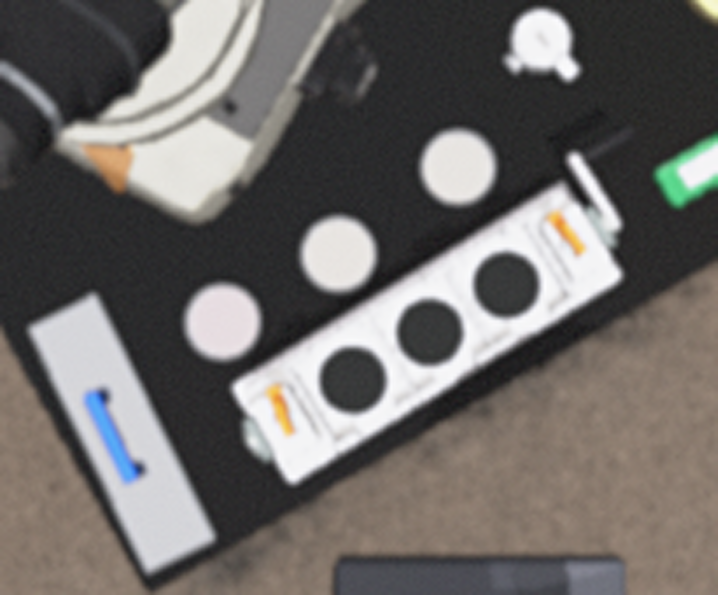

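```bash
python3 - <<'E'
from h import *
np.set_printoptions(precision=4,suppress=True)
def q(u,v,z): return p2w("top0",u/3.5+150,v/3.5+135,z)
for n,u,v,z in [("wl",353,379,.095),("wm",430,332,.095),("wr",507,285,.095),("pink",223,322,.016),("c1",339,254,.016),("c2",459,167,.016),
 ("hnd1",95,396,.046+.006),("hnd2",131,477,.052),("cov tl",30,325,.006),("cov tr",97,293,.006),("cov bl",148,572,.006),("cov br",214,540,.006),
 ("finL",282,410,.125),("finR",566,233,.125),("armroot",605,220,.085),("armtip",575,158,.085),("counter",540,40,.027),("tabA",572,70,.033),("tabB",513,63,.033),
 ("desk corner",150,588,0),("desk edge",718,262,0),("scope nose z0",205,222,0),("scope nose z.05",205,222,.05),("scope nose .1",205,222,.1),("nose2",245,180,.05),("orange",110,165,.05),("bumps",360,75,.05),("mailer",690,180,.015)]:
    print(n,q(u,v,z)[:2])
wl,wm,wr=[q(*a,.095)[:2] for a in((353,379),(430,332),(507,285))]
d=wl-wr;print(np.linalg.norm(d)/2,np.degrees(np.arctan2(-d[0],d[1])))
E
```

```text
wl [0.419  0.1349]
wm [0.4534 0.0778]
wr [0.488  0.0204]
pink [0.4611 0.2402]
c1 [0.5148 0.1481]
c2 [0.5842 0.052 ]
hnd1 [0.405  0.3339]
hnd2 [0.3435 0.3056]
cov tl [0.4592 0.3956]
cov tr [0.4846 0.3424]
cov bl [0.2644 0.2994]
cov br [0.2891 0.2475]
finL [0.3983 0.1851]
finR [ 0.5249 -0.0205]
armroot [ 0.5368 -0.0546]
armtip [ 0.5838 -0.0326]
counter [ 0.6849 -0.0129]
tabA [ 0.6596 -0.0375]
tabB [0.6654 0.0093]
desk corner [0.251  0.2987]
desk edge [ 0.508  -0.1576]
scope nose z0 [0.5417 0.2571]
scope nose z.05 [0.5385 0.2508]
scope nose .1 [0.5353 0.2445]
nose2 [0.5711 0.2199]
orange [0.5831 0.3249]
bumps [0.6533 0.1305]
mailer [ 0.5733 -0.1332]
0.06686179737285622 31.074418413330406
```

The carrier middle is about (0.453, 0.077) with a yaw of about 31°, and the dishes lie in a row on its far side. I'll move over the rightmost cream dish first.

>>> servo_tool(jaw=[-0.5, -0.5, -0.5, -0.5, -0.5], translation=[[1, 1, 0], [1, 1, 0], [1, 1, 0], [1, 1, 0], [1, 1, 0]], turn=[[0, 0, 0.256], [0, 0, 0.256], [0, 0, 0.256], [0, 0, 0.256], [0, 0, 0.256]], newtons=12)

```text
time_s: 0.78
tcp_pos: [0.3347, -0.3674, 0.2244]
orientation: [-3.026, -0.845, 0.0]
force: [0.3, -0.2, 0.2]
grip_width: 0.0707
finger_force: 0.0
```

>>> servo_tool(jaw=[-0.5, -0.5, -0.5, -0.5], translation=[[0.67, 1, 0], [0.67, 1, 0], [0.67, 1, 0], [0.67, 1, 0]], turn=[[0, 0, 0], [0, 0, 0], [0, 0, 0], [0, 0, 0]])

```text
time_s: 1.27
tcp_pos: [0.4352, -0.2169, 0.2243]
orientation: [-3.025, -0.846, 0.0]
force: [-0.3, -0.1, 0.4]
grip_width: 0.0702
finger_force: 0.0
```

>>> servo_tool(jaw=[-0.5, -0.5, -0.5, -0.5, -0.5], translation=[[0.67, 1, 0], [0.67, 1, 0], [0.67, 1, 0], [0.67, 1, 0], [0.67, 1, 0]], turn=[[0, 0, 0], [0, 0, 0], [0, 0, 0], [0, 0, 0], [0, 0, 0]])

```text
time_s: 1.9
tcp_pos: [0.5344, -0.0701, 0.2241]
orientation: [3.027, 0.839, -0.001]
force: [0.1, 0.4, 0.1]
grip_width: 0.0706
finger_force: 0.0
```

```bash
python3 - <<'E'
from h import *
c=snap("wrist","w1",scale=1.5);o=monitor.get_obs();print(o["tcp_pos"],o["orientation"],o["grip_width"],o["force"])
print(w2p("w1",(.5842,.052,.016)),w2p("w1",(.488,.0204,.077)),w2p("w1",(.5138,.148,.016)))
E
```

```text
[ 0.53430654 -0.07022237  0.22431755] [ 3.02770978e+00  8.37855700e-01 -7.27191731e-04] 0.07064349174856946 [-0.26871531 -0.45128701  0.1376258 ]
(np.float64(182.03674428517866), np.float64(77.75173608142589)) (np.float64(152.82738666207447), np.float64(178.22193540948888)) (np.float64(76.08314593104743), np.float64(88.11940772840384))
```

View pics/w1.png

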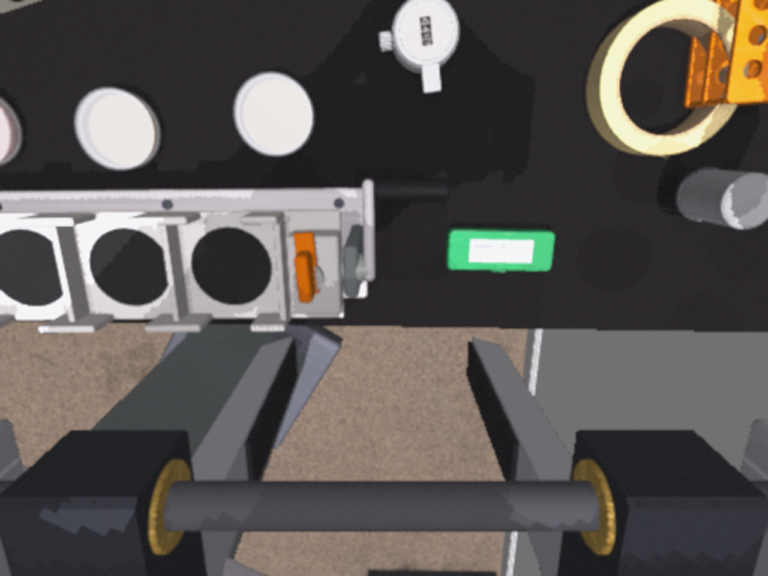

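Right cream dish seen at (183,76) native pixels, predicted (182,78). Right well at (155,177), predicted (153,178). The counter lever points toward the carrier. Calibration agrees to about 1 mm, so I'll pick this dish.

>>> servo_tool(jaw=[-0.5, -0.5, -0.5, -0.5, -0.5, -0.5], translation=[[0.329, 0.8, 0], [0.329, 0.8, 0], [0.329, 0.8, 0], [0.329, 0.8, -0.68], [0.329, 0.8, -0.68], [0.329, 0.8, -0.68]], turn=[[0, 0, 0], [0, 0, 0], [0, 0, 0], [0, 0, 0], [0, 0, 0], [0, 0, 0]])

```text
time_s: 2.7
tcp_pos: [0.5827, 0.0496, 0.1204]
orientation: [-3.027, -0.837, 0.008]
force: [-0.2, -0.6, 0.5]
grip_width: 0.0704
finger_force: 0.0
```

```bash
python3 - <<'E'
from h import *
c=snap("wrist","w2",scale=1.5);o=monitor.get_obs();print(o["tcp_pos"],o["orientation"])
print(w2p("w2",(.5842,.052,.016)))
for u,v in((183,76),): print(p2w("w1",u,v,.016))
print(p2w("w1",155,177,.077),p2w("w1",89,177,.077), p2w("w1",78,84,.016))
E
```

```text
[0.58399889 0.04992386 0.122832  ] [-3.02769213e+00 -8.37832804e-01  1.60118676e-03]
(np.float64(252.26255601115366), np.float64(194.52027340184767))
[0.5863636  0.05192517 0.016     ]
[0.49027067 0.01908039 0.077     ] [0.45606817 0.07595216 0.077     ] [0.51897365 0.14781348 0.016     ]
```

View pics/w2.png

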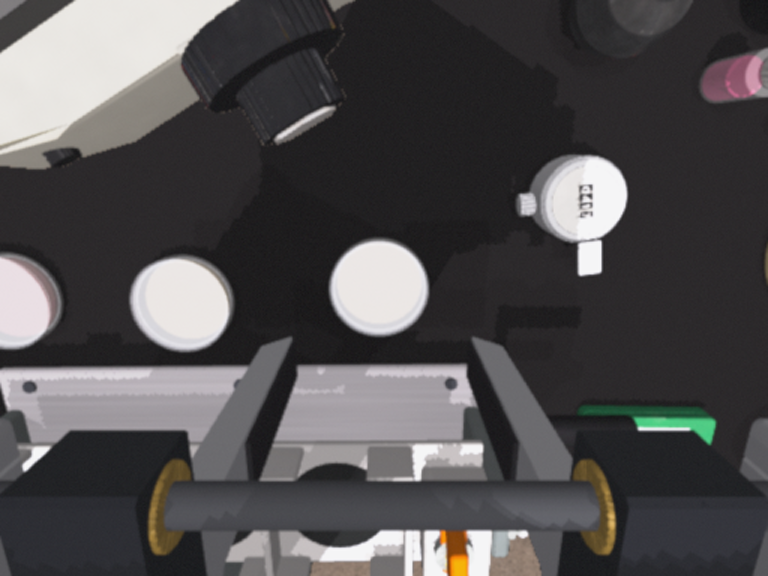

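The dish top is at (252.7,192) native pixels, within about 1 mm of the prediction and centred between the fingers. Descend, grip, and check.

>>> servo_tool(jaw=[-0.5, -0.5, -0.5, -0.5, 1, 1, 1, 1], translation=[[0.01, 0.005, -0.4], [0.01, 0.005, -0.667], [0.01, 0.005, -0.667], [0.01, 0.005, -0.667], [0.01, 0.005, -0.667], [0.01, 0.005, -0.667], [0.01, 0.005, -0.667], [0.01, 0.005, -0.667]], turn=[[0, 0, 0], [0, 0, 0], [0, 0, 0], [0, 0, 0], [0, 0, 0], [0, 0, 0], [0, 0, 0], [0, 0, 0]], newtons=15)

```text
time_s: 3.75
tcp_pos: [0.5863, 0.0524, 0.024]
orientation: [3.026, 0.841, 0.003]
force: [-1.0, -0.1, 8.4]
grip_width: 0.0579
finger_force: 15.0
```

>>> servo_tool(jaw=[1, 1, 1, 1, 1], translation=[[0, 0, 0], [0, 0, 0.4], [0, 0, 0.87], [0, 0, 0.87], [0, 0, 0.87]], turn=[[0, 0, 0], [0, 0, 0], [0, 0, 0], [0, 0, 0], [0, 0, 0]])

```text
time_s: 4.38
tcp_pos: [0.5856, 0.0524, 0.1531]
orientation: [3.027, 0.841, 0.001]
force: [-0.3, 0.3, -0.4]
grip_width: 0.0574
finger_force: 15.0
```

>>> servo_tool(jaw=[1, 1, 1, 1, 1, 1], translation=[[-0.643, -0.224, 0.1], [-0.643, -0.224, 0.1], [-0.643, -0.224, 0.1], [-0.643, -0.224, 0.1], [-0.643, -0.224, 0.1], [-0.643, -0.224, 0.1]], turn=[[0, 0, 1], [0, 0, 1], [0, 0, 1], [0, 0, 1], [0, 0, 1], [0, 0, 1]])

```text
time_s: 5.12
tcp_pos: [0.4889, 0.0188, 0.167]
orientation: [-2.477, -1.931, 0.002]
force: [-0.5, -0.3, -0.4]
grip_width: 0.0573
finger_force: 15.0
```

>>> servo_tool(jaw=[1, 1, 1, 1, 1, 1, 1], translation=[[0, 0, 0], [0, 0, 0], [0, 0, 0], [0, 0, 0], [0, 0, 0], [0, 0, -0.13], [0, 0, -0.13]], turn=[[0, 0, 1], [0, 0, 1], [0, 0, 1], [0, 0, 1], [0, 0, 1], [0, 0, 1], [0, 0, 1]])

```text
time_s: 6.0
tcp_pos: [0.4886, 0.0188, 0.1473]
orientation: [-1.55, -2.73, 0.002]
force: [0.2, 0.7, 0.2]
grip_width: 0.0577
finger_force: 15.0
```

```bash
python3 - <<'E'
from h import *
c=snap("wrist","w3",scale=1.5);o=monitor.get_obs();print(o["tcp_pos"],o["orientation"],o["grip_width"],o["force"])
for p in [(.4547,.0768,.077),(.4197,.1351,.077),(.4893,.019,.095)]: print(w2p("w3",p))
E
```

```text
[0.48899793 0.01881177 0.14817371] [-1.54971828e+00 -2.73141528e+00  9.37292281e-04] 0.057219934070405896 [-0.20782175 -0.15198104  1.12104181]
(np.float64(254.20278812980618), np.float64(121.39124965792078))
(np.float64(253.9860118061587), np.float64(15.480166374078863))
(np.float64(254.24722704388034), np.float64(218.25771185611575))
```

View pics/w3.png

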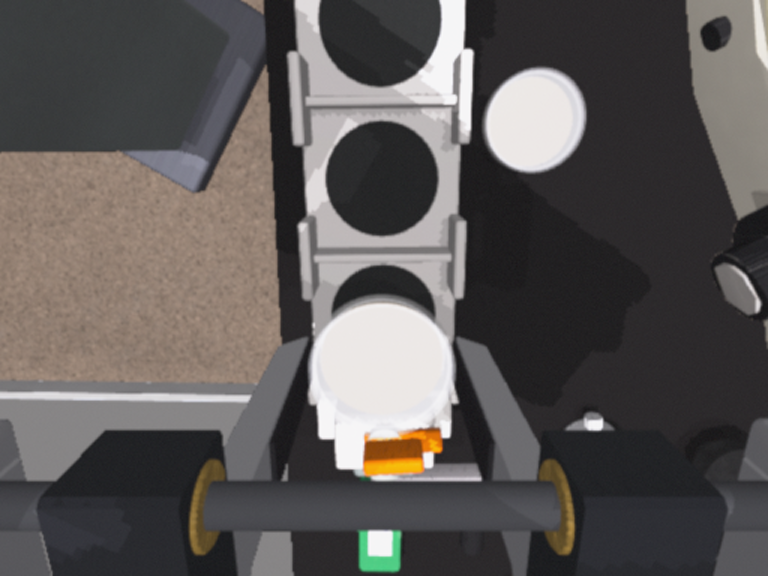

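```bash
python3 - <<'E'
from h import *
m=np.array([.4547,.0768]);yv=np.array([-.515,.857]);o=np.load("pics/w3.npy",allow_pickle=True).item()["o"]
for s in(-.034,.034): 
  for z in (.095,.102): print(s,z,np.array(w2p("w3",(*(m+s*yv),z)))*1.5)
t=o["tcp_pos"]
for dz in(-.008,-.024): print(dz,np.array(w2p("w3",t+[0,0,dz]))*1.5, [np.array(w2p("w3",t+np.array([*(s*.029*yv),dz])))*1.5 for s in(-1,1)])
E
```

```text
-0.034 0.095 [381.43969735 259.95802873]
-0.034 0.102 [381.42386912 263.52217819]
0.034 0.095 [381.04547085 102.66865521]
0.034 0.102 [381.01432693 101.11595654]
-0.008 [379.4443406  368.01273761] [array([379.70209185, 432.33409268]), array([379.16258411, 297.70092148])]
-0.024 [379.63459686 351.18549733] [array([379.8659639 , 411.46149876]), array([379.38339488, 285.74207325])]
```

Middle well at (254.7,118.7) native pixels against (254.2,121.4) predicted, and the dividers also point to a 1.4 mm shift to the left. The dish is centred across x. Lower and release.

>>> servo_tool(jaw=[1, 1, 1, 1, 1, -0.4, -0.4, -0.4], translation=[[0, 0.01, 0], [0, 0.01, -0.15], [0, 0.01, -0.25], [0, 0.01, -0.31], [0, 0.01, -0.31], [0, 0.01, -0.31], [0, 0.01, -0.31], [0, 0.01, -0.31]], turn=[[0, 0, 0], [0, 0, 0], [0, 0, 0], [0, 0, 0], [0, 0, 0], [0, 0, 0], [0, 0, 0], [0, 0, 0]])

```text
time_s: 7.05
tcp_pos: [0.4894, 0.0203, 0.1022]
orientation: [1.546, 2.735, 0.0]
force: [-0.8, 0.1, -0.1]
grip_width: 0.0657
finger_force: 0.0
```

>>> servo_tool(jaw=[-0.4, -0.4, -0.4, -0.4], translation=[[0, 0, 0.25], [0, 0, 0.5], [0, 0, 0.5], [0, 0, 0.5]], turn=[[0, 0, 0], [0, 0, 0], [0, 0, 0], [0, 0, 0]])

```text
time_s: 7.55
tcp_pos: [0.4889, 0.0203, 0.1763]
orientation: [-1.546, -2.734, 0.001]
force: [0.2, -1.0, -0.2]
grip_width: 0.0658
finger_force: 0.0
```

```bash
cat >> h.py <<'E'
def dishes(fn):
    """bright blobs on the dark desk in a wrist/top picture -> (pixel, area)"""
    c,_=load(fn);g=c["color"].astype(int).min(2);m=(g>150).astype(np.uint8)
    n,l,s,ce=cv2.connectedComponentsWithStats(m)
    return [(np.round(ce[i],1),s[i][4]) for i in range(1,n) if s[i][4]>250 and abs(s[i][2]-s[i][3])<.2*s[i][2]]
E
python3 - <<'E'
from h import *
snap("wrist","w4",scale=1.5);o=monitor.get_obs();print(o["tcp_pos"],o["force"])
snap("top","t4")
for fn in("w4","t4"):
  for p,a in dishes(fn): print(fn,p,a,p2w(fn,*p,.016),p2w(fn,*p,.093))
E
```

```text
[0.48880266 0.02030113 0.17594834] [ 0.41902711 -0.14293031  0.19170507]
w4 [254.4  48.6] 3761 [0.42393789 0.12992772 0.016     ] [0.42934443 0.12083605 0.093     ]
w4 [346.   82.8] 2915 [0.5151796  0.14958327 0.016     ] [0.49872184 0.13578153 0.093     ]
w4 [252.7 116.3] 3275 [0.45437659 0.07620654 0.016     ] [0.45248909 0.0799881  0.093     ]
w4 [255.3 198.5] 5912 [0.50088842 0.00423742 0.016     ] [0.48785526 0.02526498 0.093     ]
t4 [358.  126.6] 331 [ 0.74344034 -0.16701415  0.016     ] [ 0.72540195 -0.14943427  0.093     ]
t4 [304.6 147.2] 280 [ 0.68474631 -0.01488244  0.016     ] [ 0.67049956 -0.00713027  0.093     ]
t4 [246.2 207.1] 344 [0.51613138 0.14996203 0.016     ] [0.51277717 0.14706523 0.093     ]
t4 [245.1 244.6] 1403 [0.41220782 0.1530187  0.016     ] [0.41556708 0.14992444 0.093     ]
t4 [213.1 226.5] 351 [0.46250085 0.24193191 0.016     ] [0.46261117 0.23309385 0.093     ]
```

View pics/w4.png

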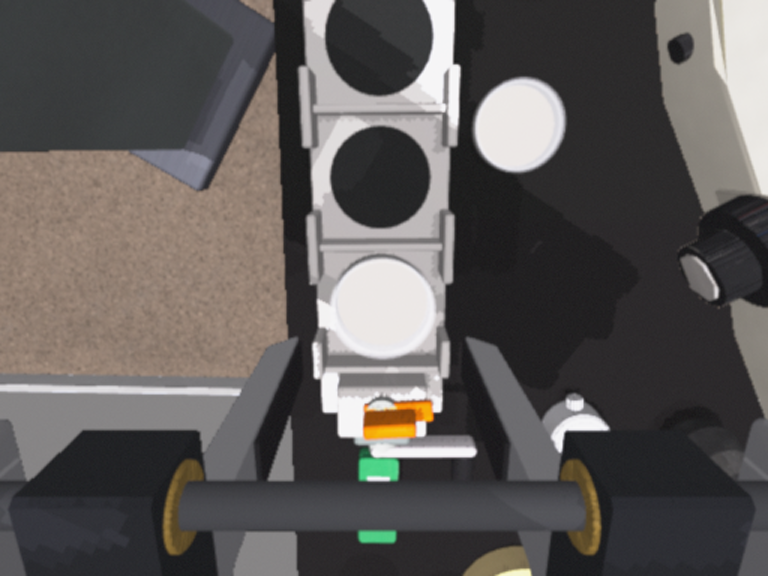

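The dish sits flat in the right well at (255,203) native pixels. Next the middle cream dish at about (0.5155, 0.1496).

>>> servo_tool(jaw=[-0.5, -0.5, -0.5, -0.5, -0.5], translation=[[0, 0, 0], [0, 0, 0], [0, 0, 0], [0, 0, 0], [0, 0, 0]], turn=[[0, 0, -1], [0, 0, -1], [0, 0, -1], [0, 0, -1], [0, 0, -1]])

```text
time_s: 8.28
tcp_pos: [0.489, 0.0203, 0.1761]
orientation: [-2.475, -1.934, 0.002]
force: [-0.9, -0.4, -0.1]
grip_width: 0.0707
finger_force: 0.0
```

>>> servo_tool(jaw=[-0.5, -0.5, -0.5, -0.5, -0.5, -0.5, -0.5, -0.5], translation=[[0, 0, 0], [0, 0, 0], [0, 0, 0], [0.1, 0.43, 0], [0.175, 0.861, 0], [0.175, 0.861, 0], [0.175, 0.861, -0.3], [0.175, 0.861, -0.4]], turn=[[0, 0, -1], [0, 0, -1], [0, 0, -1], [0, 0, -1], [0, 0, -1], [0, 0, -1], [0, 0, -1], [0, 0, -1]])

```text
time_s: 9.28
tcp_pos: [0.5143, 0.1488, 0.1145]
orientation: [-3.026, -0.844, 0.006]
force: [0.0, 0.2, 0.2]
grip_width: 0.0703
finger_force: 0.0
```

```bash
python3 - <<'E'
from h import *
snap("wrist","w5",scale=1.5);o=monitor.get_obs();print(o["tcp_pos"],o["orientation"],o["force"])
for p,a in dishes("w5"): print(p,a,p2w("w5",*p,.016))
E
```

```text
[0.5141942  0.14861851 0.11385476] [-3.02621408 -0.84290025  0.00753348] [-0.22079109  0.00692207 -1.43276297]
[131.2 194.2] 3323 [0.46358498 0.24130803 0.016     ]
[254.5 196.3] 3283 [0.51702597 0.14957646 0.016     ]
[139.2 256.4] 1131 [0.41290748 0.20988922 0.016     ]
```

>>> servo_tool(jaw=[-0.5, -0.5, -0.5, -0.5, 1, 1, 1, 1], translation=[[0.005, 0, -0.3], [0.005, 0, -0.603], [0.005, 0, -0.603], [0.005, 0, -0.603], [0.005, 0, -0.603], [0.005, 0, -0.603], [0.005, 0, -0.603], [0.005, 0, -0.603]], turn=[[0, 0, 0], [0, 0, 0], [0, 0, 0], [0, 0, 0], [0, 0, 0], [0, 0, 0], [0, 0, 0], [0, 0, 0]])

```text
time_s: 10.32
tcp_pos: [0.5171, 0.1496, 0.0281]
orientation: [3.027, 0.841, 0.004]
force: [-1.1, -1.3, 8.2]
grip_width: 0.0574
finger_force: 15.0
```

>>> servo_tool(jaw=[1, 1, 1, 1, 1, 1, 1], translation=[[0, 0, 0], [0, 0, 0.4], [0, 0, 0.87], [0, 0, 0.87], [0, 0, 0.87], [0, 0, 0.87], [0, 0, 0.87]], turn=[[0, 0, 0], [0, 0, 0], [0, 0, 0], [0, 0, 0], [0, 0, 0], [0, 0, 0], [0, 0, 0]])

```text
time_s: 11.2
tcp_pos: [0.5158, 0.1493, 0.1557]
orientation: [-3.027, -0.841, 0.003]
force: [-0.1, 1.1, -0.3]
grip_width: 0.0574
finger_force: 15.0
```

>>> servo_tool(jaw=[1, 1, 1, 1, 1, 1, 1, 1], translation=[[-0.2, -0.24, 0.05], [-0.415, -0.478, 0.05], [-0.415, -0.478, 0.05], [-0.415, -0.478, 0.05], [-0.415, -0.478, 0.05], [-0.415, -0.478, 0.05], [-0.415, -0.478, 0.05], [-0.415, -0.478, 0.05]], turn=[[0, 0, 0], [0, 0, 0], [0, 0, 1], [0, 0, 1], [0, 0, 1], [0, 0, 1], [0, 0, 1], [0, 0, 1]])

```text
time_s: 12.2
tcp_pos: [0.4539, 0.0777, 0.1641]
orientation: [-2.478, -1.931, 0.001]
force: [-0.3, -0.5, 0.4]
grip_width: 0.0573
finger_force: 15.0
```

>>> servo_tool(jaw=[1, 1, 1, 1, 1, 1, 1, 1], translation=[[0, 0, 0], [0, 0, 0], [0, 0, 0], [0, 0, 0], [0, 0, 0], [0, 0, -0.12], [0, 0, -0.12], [0, 0, -0.12]], turn=[[0, 0, 1], [0, 0, 1], [0, 0, 1], [0, 0, 1], [0, 0, 1], [0, 0, 1], [0, 0, 1], [0, 0, 1]])

```text
time_s: 13.2
tcp_pos: [0.4542, 0.0778, 0.1469]
orientation: [1.549, 2.733, 0.0]
force: [-0.2, 0.8, 0.1]
grip_width: 0.0573
finger_force: 15.0
```

```bash
python3 - <<'E'
from h import *
snap("wrist","w6",scale=1.5);o=monitor.get_obs();print(o["tcp_pos"],o["orientation"],o["force"],o["grip_width"])
E
```

```text
[0.45423054 0.07778528 0.14702678] [1.54790549e+00 2.73316886e+00 6.53906198e-04] [0.25361619 0.17726389 0.49036757] 0.05717198498425819
```

View pics/w6.png

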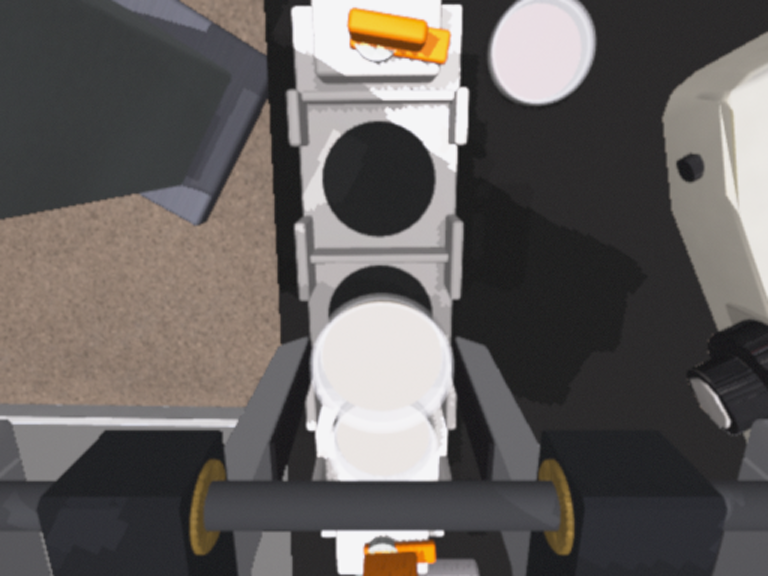

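The dish at (254,240) native pixels is centred over the middle well, and the dividers match the last placing. Lower, release and rise. Then turn to fetch the pink dish.

>>> servo_tool(jaw=[1, 1, 1, 1, 1, -0.4, -0.4, -0.4], translation=[[0, 0.003, -0.1], [0, 0.003, -0.2], [0, 0.003, -0.28], [0, 0.003, -0.28], [0, 0.003, -0.28], [0, 0.003, -0.28], [0, 0.003, -0.28], [0, 0.003, -0.28]], turn=[[0, 0, 0], [0, 0, 0], [0, 0, 0], [0, 0, 0], [0, 0, 0], [0, 0, 0], [0, 0, 0], [0, 0, 0]])

```text
time_s: 14.25
tcp_pos: [0.454, 0.0782, 0.1046]
orientation: [1.546, 2.735, 0.0]
force: [-0.2, -0.1, -0.2]
grip_width: 0.0659
finger_force: 0.0
```

>>> servo_tool(jaw=[-0.4, -0.4, -0.4, -0.5, -0.5, -0.5, -0.5, -0.5], translation=[[0, 0, 0.25], [0, 0, 0.47], [0, 0, 0.47], [0, 0, 0.47], [0, 0, 0.47], [0, 0, 0.47], [0, 0, 0.47], [0, 0, 0.47]], turn=[[0, 0, 0], [0, 0, 0], [0, 0, -1], [0, 0, -1], [0, 0, -1], [0, 0, -1], [0, 0, -1], [0, 0, -1]])

```text
time_s: 15.25
tcp_pos: [0.454, 0.0782, 0.1749]
orientation: [-2.472, -1.939, 0.0]
force: [0.0, -0.7, -0.4]
grip_width: 0.0706
finger_force: 0.0
```

>>> servo_tool(jaw=[-0.5, -0.5, -0.5, -0.5, -0.5, -0.5, -0.5], translation=[[0, 0, 0], [0, 0, 0], [0, 0, 0], [0, 0, 0], [0, 0, 0], [0, 0, 0], [0, 0, 0]], turn=[[0, 0, -1], [0, 0, -1], [0, 0, -1], [0, 0, -1], [0, 0, -1], [0, 0, -1], [0, 0, -1]])

```text
time_s: 16.12
tcp_pos: [0.454, 0.0782, 0.1749]
orientation: [-3.026, -0.846, 0.0]
force: [0.4, -0.1, -0.1]
grip_width: 0.0707
finger_force: 0.0
```

```bash
python3 - <<'E'
from h import *
snap("wrist","w7",scale=1.5);o=monitor.get_obs();print(o["tcp_pos"],o["orientation"],o["force"],o["grip_width"])
snap("top","t7")
for fn in("w7","t7"):
  for p,a in dishes(fn): print(fn,p,a,p2w(fn,*p,.016),p2w(fn,*p,.093))
E
```

```text
[0.45395137 0.07817326 0.17493732] [ 3.02593838e+00  8.44470202e-01 -1.02822037e-04] [-0.13300335 -0.67949386 -0.91936655] 0.07097664126576556
w7 [114.3  89.3] 2907 [0.46320135 0.24102643 0.016     ] [0.47840883 0.21226427 0.093     ]
t7 [358.  126.7] 327 [ 0.74315243 -0.16700818  0.016     ] [ 0.72513264 -0.14942868  0.093     ]
t7 [304.6 147.2] 279 [ 0.68474631 -0.01488244  0.016     ] [ 0.67049956 -0.00713027  0.093     ]
t7 [213.1 226.6] 348 [0.46222386 0.24193024 0.016     ] [0.46235207 0.23309229 0.093     ]
```

>>> servo_tool(jaw=[-0.5, -0.5, -0.5], translation=[[0.03, 0.5, 0], [0.03, 0.5, 0], [0.03, 0.5, 0]], turn=[[0, 0, 0], [0, 0, 0], [0, 0, 0]])

```text
time_s: 16.6
tcp_pos: [0.4583, 0.1535, 0.1748]
orientation: [3.026, 0.844, -0.001]
force: [0.2, -0.1, -0.1]
grip_width: 0.0706
finger_force: 0.0
```

>>> servo_tool(jaw=[-0.5, -0.5, -0.5, -0.5, -0.5, -0.5, -0.5, -0.5], translation=[[0.03, 0.587, 0], [0.03, 0.587, 0], [0.03, 0.587, 0], [0.03, 0.587, -0.3], [0.03, 0.587, -0.6], [0.03, 0.587, -0.98], [0.03, 0.587, -0.98], [0.03, 0.587, -0.98]], turn=[[0, 0, 0], [0, 0, 0], [0, 0, 0], [0, 0, 0], [0, 0, 0], [0, 0, 0], [0, 0, 0], [0, 0, 0]])

```text
time_s: 17.6
tcp_pos: [0.4641, 0.2408, 0.03]
orientation: [-3.027, -0.84, -0.003]
force: [0.5, -0.6, 0.6]
grip_width: 0.0702
finger_force: 0.0
```

>>> servo_tool(jaw=[1, 1, 1, 1, 1, 1, 1, 1], translation=[[0, 0, 0], [0, 0, 0], [0, 0, 0], [0, 0, 0], [0, 0, 0.4], [0, 0, 0.92], [0, 0, 0.92], [0, 0, 0.92]], turn=[[0, 0, 0], [0, 0, 0], [0, 0, 0], [0, 0, 0], [0, 0, 0], [0, 0, 0], [0, 0, 0], [0, 0, 0]])

```text
time_s: 18.6
tcp_pos: [0.4631, 0.2413, 0.1667]
orientation: [-3.027, -0.841, -0.003]
force: [0.8, -0.0, -0.9]
grip_width: 0.0571
finger_force: 15.0
```

>>> servo_tool(jaw=[1, 1, 1, 1, 1, 1, 1, 1], translation=[[-0.15, -0.35, 0], [-0.293, -0.701, 0], [-0.293, -0.701, 0], [-0.293, -0.701, 0], [-0.293, -0.701, 0], [-0.293, -0.701, 0], [-0.293, -0.701, 0], [-0.293, -0.701, 0]], turn=[[0, 0, 0], [0, 0, 0], [0, 0, 1], [0, 0, 1], [0, 0, 1], [0, 0, 1], [0, 0, 1], [0, 0, 1]])

```text
time_s: 19.6
tcp_pos: [0.4187, 0.136, 0.1651]
orientation: [-2.477, -1.931, 0.002]
force: [-0.4, -0.0, 0.3]
grip_width: 0.0571
finger_force: 15.0
```

>>> servo_tool(jaw=[1, 1, 1, 1, 1, 1, 1, 1], translation=[[0, 0, 0], [0, 0, 0], [0, 0, 0], [0, 0, 0], [0, 0, 0], [0, 0, -0.12], [0, 0, -0.12], [0, 0, -0.12]], turn=[[0, 0, 1], [0, 0, 1], [0, 0, 1], [0, 0, 1], [0, 0, 1], [0, 0, 1], [0, 0, 1], [0, 0, 1]])

```text
time_s: 20.6
tcp_pos: [0.4192, 0.1361, 0.1483]
orientation: [1.549, 2.733, 0.0]
force: [-0.4, -0.3, -0.8]
grip_width: 0.0571
finger_force: 15.0
```

```bash
python3 - <<'E'
from h import *
snap("wrist","w8",scale=1.5);o=monitor.get_obs();print(o["tcp_pos"],o["orientation"],o["force"],o["grip_width"])
E
```

```text
[0.41924661 0.13615104 0.14847464] [1.54790869e+00 2.73328429e+00 6.82201635e-04] [ 0.43744577 -0.0475491  -0.90961919] 0.05722058668302649
```

View pics/w8.png

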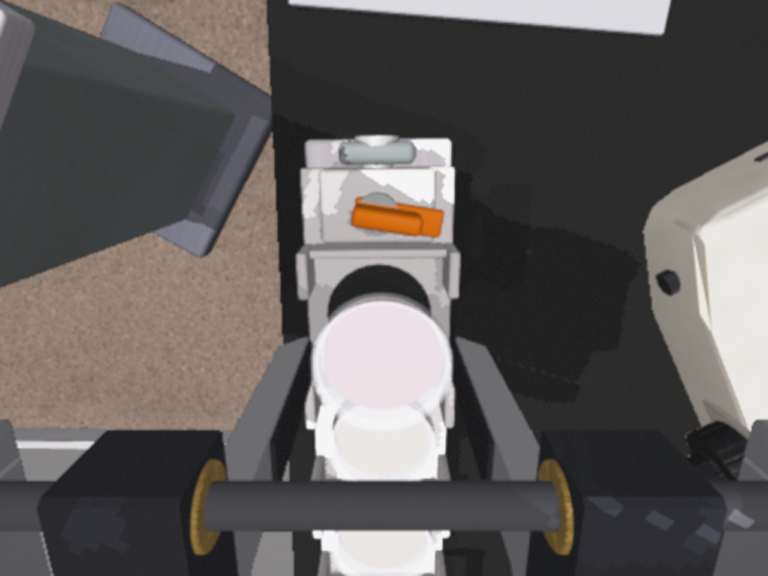

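The pink dish at (254,240) native pixels is over the left well, needing about 1 mm more toward +y. The cover's edge is visible at the top.

>>> servo_tool(jaw=[1, 1, 1, 1, 1, -0.4, -0.4, -0.4], translation=[[-0.003, 0.006, -0.1], [-0.003, 0.006, -0.2], [-0.003, 0.006, -0.287], [-0.003, 0.006, -0.287], [-0.003, 0.006, -0.287], [-0.003, 0.006, -0.287], [-0.003, 0.006, -0.287], [-0.003, 0.006, -0.287]], turn=[[0, 0, 0], [0, 0, 0], [0, 0, 0], [0, 0, 0], [0, 0, 0], [0, 0, 0], [0, 0, 0], [0, 0, 0]])

```text
time_s: 21.65
tcp_pos: [0.4186, 0.137, 0.105]
orientation: [1.546, 2.735, 0.0]
force: [0.3, 0.0, 1.2]
grip_width: 0.0655
finger_force: 0.0
```

>>> servo_tool(jaw=[-0.4, -0.4, -0.4, -0.4, -0.4], translation=[[0, 0, 0.25], [0, 0, 0.5], [0, 0, 0.7], [0, 0, 0.7], [0, 0, 0.7]], turn=[[0, 0, 0], [0, 0, 0], [0, 0, 0], [0, 0, 0], [0, 0, 0]])

```text
time_s: 22.28
tcp_pos: [0.4182, 0.1369, 0.2091]
orientation: [-1.546, -2.734, 0.001]
force: [0.0, -0.1, -0.4]
grip_width: 0.0657
finger_force: 0.0
```

```bash
python3 - <<'E'
from h import *
snap("wrist","w9",scale=1.5);o=monitor.get_obs();print(o["tcp_pos"],o["orientation"],o["force"],o["grip_width"])
snap("top","t9")
c,_=load("t9");h=cv2.cvtColor(c["color"],cv2.COLOR_RGB2HSV);m=((h[...,0]>100)&(h[...,0]<125)&(h[...,1]>150)&(h[...,2]>120)).astype(np.uint8)
n,l,s,ce=cv2.connectedComponentsWithStats(m)
for i in range(1,n):
    if s[i][4]>30:
        ys,xs=np.where(l==i);w=np.array([p2w("t9",x,y,.052)[:2] for x,y in zip(xs,ys)])
        r=cv2.minAreaRect(np.float32(w*1000));ev,V=np.linalg.eigh(np.cov(w.T));print(ce[i],s[i],w.mean(0),r,np.degrees(np.arctan2(V[1,1],V[0,1])))
E
```

```text
[0.41816931 0.13689497 0.20883863] [-1.54531819e+00 -2.73391352e+00  1.77811487e-03] [ 0.42114723 -0.3785782  -0.35957327] 0.0658055897824657
[100.62269939 143.19018405] [ 90 126  28  40 326] [0.69068066 0.54644379] ((683.1937255859375, 527.357666015625), (98.03988647460938, 76.5088882446289), 16.358606338500977) 172.27712506358597
[181.5060241  259.25301205] [175 247  15  25  83] [0.37544193 0.32184475] ((376.02337646484375, 320.8065185546875), (67.00732421875, 11.301263809204102), 26.132869720458984) -154.23809298913443
```

View pics/w9.png

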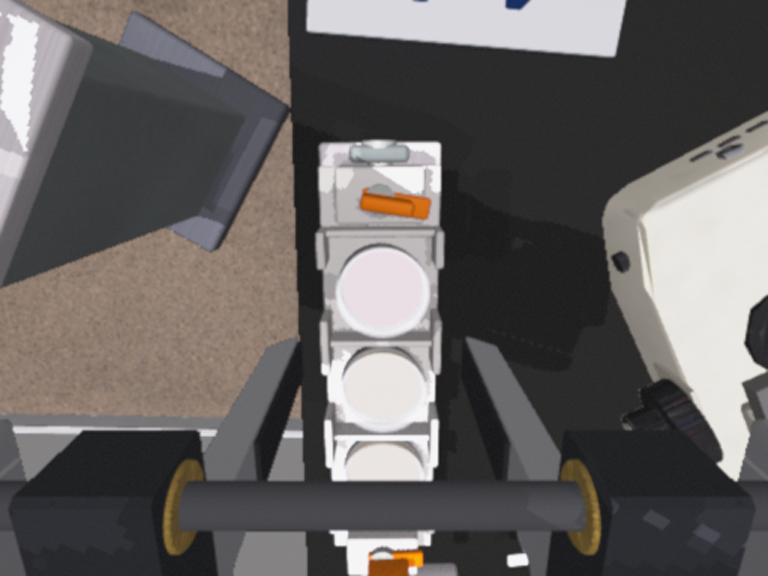

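All three dishes sit flat in their wells, and both latches are open. The cover's edge at the top runs about 4.6° off the image axis, so its handle is at about (0.3755, 0.3215) with its long axis at 26°. Move to it.

>>> servo_tool(jaw=[-0.2, -0.2, -0.2, -0.2, -0.2, -0.2], translation=[[0, 0, 0], [0, 0, 0], [-0.14, 0.61, 0], [-0.14, 0.61, 0], [-0.14, 0.61, 0], [-0.14, 0.61, 0]], turn=[[0, 0, 1], [0, 0, 1], [0, 0, 1], [0, 0, 1], [0, 0, 1], [0, 0, 1]])

```text
time_s: 23.12
tcp_pos: [0.3975, 0.228, 0.2093]
orientation: [-0.384, -3.117, 0.001]
force: [-0.4, -0.5, -0.4]
grip_width: 0.0564
finger_force: 0.0
```

>>> servo_tool(jaw=[-0.2, -0.2, -0.2, -0.2, -0.2, -0.2, -0.2, -0.2], translation=[[0, 0, 0], [0, 0, 0], [0, 0, 0], [-0.147, 0.618, -0.3], [-0.147, 0.618, -0.46], [-0.147, 0.618, -0.46], [-0.147, 0.618, -0.46], [-0.147, 0.618, -0.46]], turn=[[0, 0, 0.889], [0, 0, 0.889], [0, 0, 0.889], [0, 0, 0.889], [0, 0, 0.889], [0, 0, 0.889], [0, 0, 0.889], [0, 0, 0.889]])

```text
time_s: 24.12
tcp_pos: [0.3765, 0.3205, 0.1421]
orientation: [-0.704, 3.06, 0.001]
force: [0.3, -0.2, -0.9]
grip_width: 0.0565
finger_force: 0.0
```

```bash
python3 - <<'E'
from h import *
snap("wrist","w10",scale=1.5);o=monitor.get_obs();print(o["tcp_pos"],o["orientation"],o["force"],o["grip_width"])
c,_=load("w10");h=cv2.cvtColor(c["color"],cv2.COLOR_RGB2HSV);m=((h[...,0]>100)&(h[...,0]<125)&(h[...,1]>150)&(h[...,2]>60)).astype(np.uint8)
n,l,s,ce=cv2.connectedComponentsWithStats(m)
for i in range(1,n):
    if s[i][4]>30:
        ys,xs=np.where(l==i);w=np.array([p2w("w10",x,y,.052)[:2] for x,y in zip(xs,ys)])
        print(ce[i],s[i],w.mean(0),cv2.minAreaRect(np.float32(w*1000)))
E
```

```text
[0.37634974 0.32053795 0.14198731] [-7.04673028e-01  3.05977020e+00  1.06288187e-03] [ 0.47342992  0.47878787 -0.62720023] 0.05635092857290796
[257.47534884 193.36      ] [ 251  149   13   91 1075] [0.36998121 0.31995517] ((371.61932373046875, 320.4620666503906), (78.66912841796875, 9.742019653320312), 26.434988021850586)
```

View pics/w10.png

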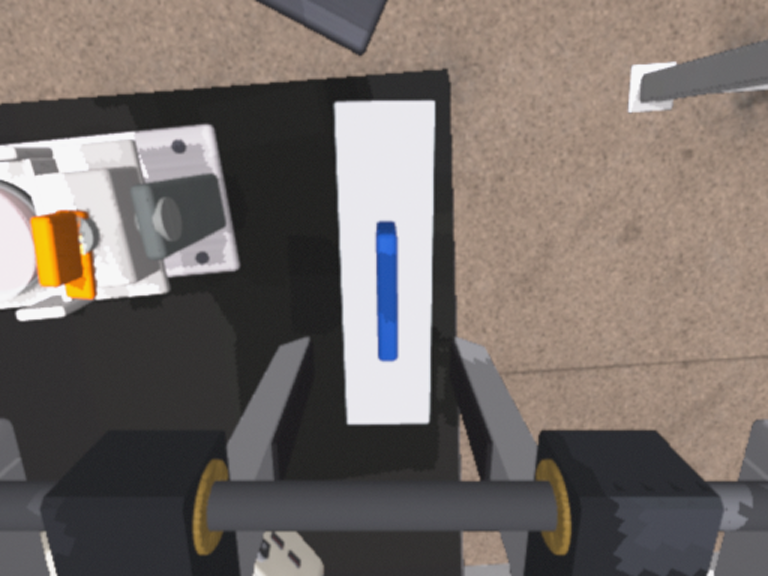

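```bash
python3 - <<'E'
from h import *
P=[p2w("w10",u/1.5,v/1.5,.006)[:2] for u,v in((335,101),(434,101),(429,424),(347,424))]
P=np.array(P);print(P,P.mean(0)); a=P[3]-P[0];b=P[2]-P[1]
for d in(a,b):print(np.linalg.norm(d),np.degrees(np.arctan2(d[1],d[0])))
print(p2w("w10",387/1.5,236/1.5,.052),p2w("w10",388/1.5,361/1.5,.052))
E
```

```text
[[0.29109359 0.24833254]
 [0.26569465 0.30047187]
 [0.4588189  0.39831359]
 [0.48459834 0.34536769]] [0.37505137 0.32312142]
0.21647150242612098 26.63199618991505
0.216494751151257 26.86794896070818
[0.34207843 0.30672258 0.052     ] [0.40775674 0.33964856 0.052     ]
```

The cover lies with its centre at (0.375, 0.323) and its axis at 26.7°. In the picture its corners are (335,101), (434,101), (429,424) and (347,424). Grip the handle and lift.

>>> servo_tool(jaw=[-0.2, -0.2, -0.2, -0.2, -0.2, 1, 1, 1], translation=[[-0.003, 0.01, -0.1], [-0.003, 0.01, -0.35], [-0.003, 0.01, -0.63], [-0.003, 0.01, -0.63], [-0.003, 0.01, -0.63], [-0.003, 0.01, -0.63], [-0.003, 0.01, -0.63], [-0.003, 0.01, -0.63]], turn=[[0, 0, 0.017], [0, 0, 0.017], [0, 0, 0.017], [0, 0, 0.017], [0, 0, 0.017], [0, 0, 0.017], [0, 0, 0.017], [0, 0, 0.017]], newtons=45)

```text
time_s: 25.18
tcp_pos: [0.3752, 0.3228, 0.0469]
orientation: [-0.728, 3.055, 0.001]
force: [0.4, -0.9, 0.0]
grip_width: 0.0297
finger_force: 0.0
```

>>> servo_tool(jaw=[1, 1, 1, 1, 1, 1, 1, 1], translation=[[0, 0, 0], [0, 0, 0], [0, 0, 0.2], [0, 0, 0.4], [0, 0, 0.7], [0, 0, 1], [0, 0, 1], [0, 0, 1]], turn=[[0, 0, 0], [0, 0, 0], [0, 0, 0], [0, 0, 0], [0, 0, 0], [0, 0, 0], [0, 0, 0], [0, 0, 0]])

```text
time_s: 26.18
tcp_pos: [0.3747, 0.3224, 0.1953]
orientation: [0.728, -3.055, 0.001]
force: [-0.4, -0.8, -2.0]
grip_width: 0.0117
finger_force: 45.0
```

>>> servo_tool(jaw=[1, 1, 1, 1, 1, 1], translation=[[0.08, -0.4, 0], [0.167, -0.82, 0], [0.167, -0.82, 0], [0.167, -0.82, 0], [0.167, -0.82, 0], [0.167, -0.82, 0]], turn=[[0, 0, -0.1], [0, 0, -0.35], [0, 0, -0.6], [0, 0, -0.8], [0, 0, -0.95], [0, 0, -0.95]])

```text
time_s: 26.92
tcp_pos: [0.3996, 0.1994, 0.195]
orientation: [-0.434, -3.109, 0.002]
force: [-0.9, -0.3, -1.4]
grip_width: 0.0116
finger_force: 45.0
```

>>> servo_tool(jaw=[1, 1, 1, 1, 1, 1, 1, 1], translation=[[0, 0, 0], [0, 0, 0], [0, 0, 0], [0, 0, 0], [0.18, -0.4, 0], [0.36, -0.811, 0], [0.36, -0.811, 0], [0.36, -0.811, 0]], turn=[[0, 0, -0.2], [0, 0, -0.45], [0, 0, -0.7], [0, 0, -0.957], [0, 0, -0.957], [0, 0, -0.957], [0, 0, -0.957], [0, 0, -0.957]])

```text
time_s: 27.92
tcp_pos: [0.4539, 0.078, 0.1957]
orientation: [-1.545, -2.734, 0.001]
force: [0.1, -0.7, -1.4]
grip_width: 0.0118
finger_force: 45.0
```

```bash
python3 - <<'E'
from h import *
snap("wrist","w11",scale=1.5);o=monitor.get_obs();print(o["tcp_pos"],o["orientation"],o["force"],o["grip_width"])
m=np.array([.454,.0783]);yv=np.array([-.515,.857]);xv=np.array([.857,.515])
for s in(-.124,.124): print("fin",np.array(w2p("w11",(*(m+s*yv),.1265)))*1.5)
t=np.array(o["tcp_pos"])
for s in (-.108,.108):
  for q in(-.0295,.0295): print("cov",np.array(w2p("w11",t+np.array([*(s*yv+q*xv),-.04])))*1.5)
E
```

```text
[0.45370069 0.07861379 0.19589362] [-1.54432599e+00 -2.73470559e+00  7.43660369e-04] [-1.00316355  0.5453431  -2.39158417] 0.0116131604075777
fin [380.25804233 512.02491366]
fin [380.74090429  50.11222478]
cov [323.47630315 527.69603584]
cov [436.46007438 527.86264538]
cov [305.03257863  79.09930085]
cov [455.65905381  79.33082705]
```

View pics/w11.png

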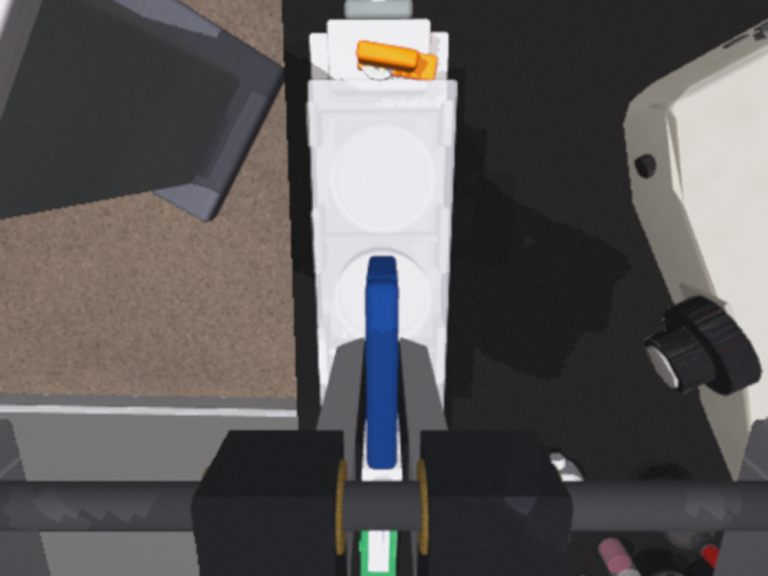

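The cover is aligned over the carrier: its end is at row 80 (79 predicted) and it is centred about 0.9 mm toward +x. Lower it slowly.

>>> servo_tool(jaw=[1, 1, 1, 1, 1, 1, 1, 1], translation=[[-0.003, -0.002, -0.1], [-0.003, -0.002, -0.2], [-0.003, -0.002, -0.26], [-0.003, -0.002, -0.3], [-0.003, -0.002, -0.32], [-0.003, -0.002, -0.34], [-0.003, -0.002, -0.355], [-0.003, -0.002, -0.355]], turn=[[0, 0, 0], [0, 0, 0], [0, 0, 0], [0, 0, 0], [0, 0, 0], [0, 0, 0], [0, 0, 0], [0, 0, 0]])

```text
time_s: 28.98
tcp_pos: [0.4537, 0.0777, 0.1431]
orientation: [-1.547, -2.734, 0.0]
force: [0.3, -0.6, -1.2]
grip_width: 0.0118
finger_force: 45.0
```

>>> servo_tool(jaw=[1, 1, 1], translation=[[0, 0, -0.01], [0, 0, -0.01], [0, 0, -0.01]], turn=[[0, 0, 0], [0, 0, 0], [0, 0, 0]])

```text
time_s: 29.35
tcp_pos: [0.4537, 0.0777, 0.1417]
orientation: [1.547, 2.734, 0.0]
force: [-0.0, -0.5, -1.9]
grip_width: 0.0117
finger_force: 45.0
```

>>> servo_tool(jaw=[1, 1, 1, 1, 1], translation=[[0, 0, -0.007], [0, 0, -0.013], [0, 0, -0.013], [0, 0, -0.013], [0, 0, -0.013]], turn=[[0, 0, 0], [0, 0, 0], [0, 0, 0], [0, 0, 0], [0, 0, 0]])

```text
time_s: 29.98
tcp_pos: [0.454, 0.0779, 0.1411]
orientation: [1.546, 2.733, 0.001]
force: [-7.7, -0.7, 17.9]
grip_width: 0.0115
finger_force: 45.0
```

```bash
python3 - <<'E'
from h import *
snap("wrist","w12",crop=(180,0,340,240),scale=2.5);o=monitor.get_obs();print(o["tcp_pos"],o["force"],o["grip_width"])
E
```

```text
[0.45404034 0.07784756 0.14115526] [-6.93527054  0.2036949  18.20305894] 0.011950069299205546
```

View pics/w12.png

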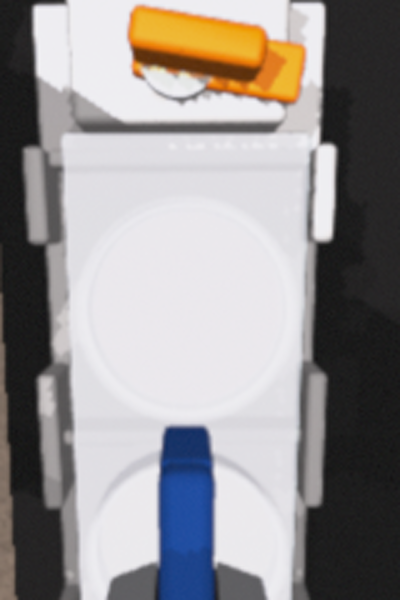

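The cover is seated: 18 N of contact at z = 0.141, and the plate lies between the guides at crop x = 65..305. The left fin is already about 8° into its swing. Release, rise, and go to the left latch.

>>> servo_tool(jaw=[0.3, 0.3, 0.3, 0.3, 0.3, 0.3, 0.3, 0.3], translation=[[0, 0, 0.01], [0, 0, 0.01], [0, 0, 0.2], [0, 0, 0.405], [0, 0, 0.405], [0, 0, 0.405], [0, 0, 0.405], [0, 0, 0.405]], turn=[[0, 0, 0], [0, 0, 0], [0, 0, 0], [0, 0, 0.3], [0, 0, 0.6], [0, 0, 0.85], [0, 0, 1], [0, 0, 1]], newtons=25)

```text
time_s: 31.02
tcp_pos: [0.4537, 0.0777, 0.2003]
orientation: [-0.382, -3.118, 0.0]
force: [0.0, -0.9, -0.1]
grip_width: 0.0325
finger_force: 0.0
```

>>> servo_tool(jaw=[0.3, 0.3, 0.3, 0.3, 0.3, 0.3, 0.3, 0.3], translation=[[-0.2, 0.35, 0], [-0.424, 0.711, 0], [-0.424, 0.711, 0], [-0.424, 0.711, 0], [-0.424, 0.711, 0], [-0.424, 0.711, 0], [-0.424, 0.711, 0], [-0.424, 0.711, 0]], turn=[[0, 0, 0.2], [0, 0, 0.4], [0, 0, 0.6], [0, 0, 0.82], [0, 0, 0.82], [0, 0, 0.82], [0, 0, 0.82], [0, 0, 0.82]])

```text
time_s: 32.02
tcp_pos: [0.3901, 0.1843, 0.2004]
orientation: [0.621, -3.08, -0.0]
force: [-0.6, 0.8, 0.2]
grip_width: 0.0332
finger_force: 0.0
```

```bash
cat >> h.py <<'E'
def orange(fn,z=.1265):
    c,_=load(fn);h=cv2.cvtColor(c["color"],cv2.COLOR_RGB2HSV);m=((h[...,0]>8)&(h[...,0]<22)&(h[...,1]>170)&(h[...,2]>120)).astype(np.uint8)
    n,l,s,ce=cv2.connectedComponentsWithStats(m)
    for i in range(1,n):
        if s[i][4]>40:
            ys,xs=np.where(l==i);w=np.array([p2w(fn,x,y,z)[:2] for x,y in zip(xs,ys)]);ev,V=np.linalg.eigh(np.cov(w.T))
            print(ce[i].round(1),s[i],w.mean(0),np.degrees(np.arctan2(V[1,1],V[0,1])))
E
python3 - <<'E'
from h import *
snap("wrist","w13",crop=(100,60,400,285),scale=2.6);o=monitor.get_obs();print(o["tcp_pos"],o["orientation"],o["force"],o["grip_width"])
orange("w13");print((np.array(w2p("w13",(.390,.1846,.1265)))-[100,60])*2.6)
E
```

```text
[0.390125   0.18431803 0.20043582] [-6.21717435e-01  3.07944489e+00  6.29211218e-06] [-0.40629083 -0.31263756  0.37521902] 0.033073463116131636
[254.  213.5] [248 194  13  37 415] [0.39496112 0.18581288] -157.02895600777083
[403.0548833 383.6535317]
```

View pics/w13.png

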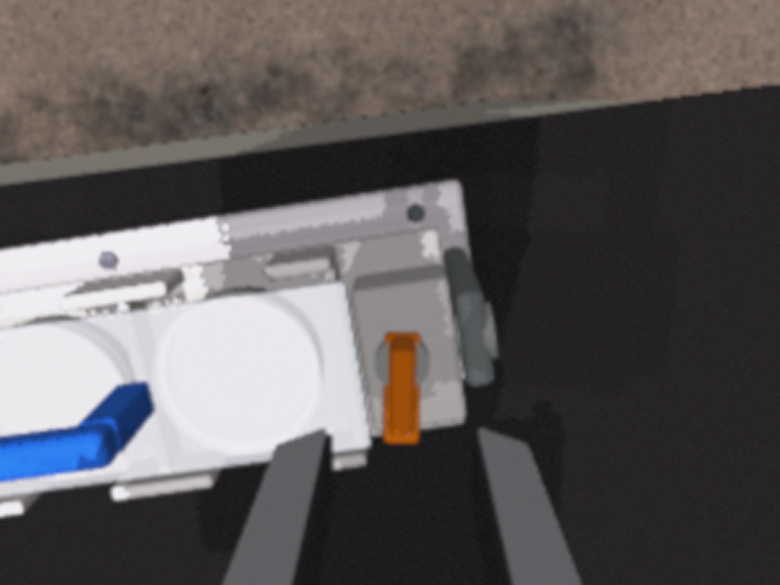

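The left fin is upright in the picture at crop (403,390), centred between the fingers and lined up with them. Its pivot disc is at (403,358). Descend and grip.

>>> servo_tool(jaw=[0.3, 0.3, 0.3, 0.3, 0.3, 1, 1, 1], translation=[[0, 0, -0.2], [0, 0, -0.35], [0, 0, -0.42], [0, 0, -0.47], [0, 0, -0.47], [0, 0, -0.47], [0, 0, -0.47], [0, 0, -0.47]], turn=[[0, 0, 0], [0, 0, 0], [0, 0, 0], [0, 0, 0], [0, 0, 0], [0, 0, 0], [0, 0, 0], [0, 0, 0]], newtons=20)

```text
time_s: 33.08
tcp_pos: [0.3902, 0.1844, 0.1302]
orientation: [-0.623, 3.078, 0.0]
force: [-0.1, -1.4, 2.3]
grip_width: 0.0079
finger_force: 20.0
```

>>> servo_tool(jaw=[1, 1, 1, 1, 1, 1, 1, 1], translation=[[0, 0, 0], [0, 0, 0], [0, 0, 0], [0, 0, 0], [0, 0, 0], [0, 0, 0], [0, 0, 0], [0, 0, 0]], turn=[[0, 0, 0], [0, 0, -0.15], [0, 0, -0.3], [0, 0, -0.45], [0, 0, -0.6], [0, 0, -0.75], [0, 0, -0.9], [0, 0, -0.9]])

```text
time_s: 34.08
tcp_pos: [0.3903, 0.1833, 0.1302]
orientation: [0.483, 3.104, -0.004]
force: [1.3, -12.0, 6.4]
grip_width: 0.0083
finger_force: 20.0
```

>>> servo_tool(jaw=[1, 1, 1, 1, 1, 1, 1, 1], translation=[[0, -0.005, 0], [0, -0.005, 0], [0, -0.005, 0], [0, -0.005, 0], [0, -0.005, 0], [0, -0.005, 0], [0, -0.005, 0], [0, -0.005, 0]], turn=[[0, 0, -0.15], [0, 0, -0.3], [0, 0, -0.45], [0, 0, -0.6], [0, 0, -0.75], [0, 0, -0.85], [0, 0, -0.93], [0, 0, -0.93]])

```text
time_s: 35.08
tcp_pos: [0.3896, 0.1823, 0.1301]
orientation: [1.558, 2.728, -0.006]
force: [-6.6, -14.4, 11.2]
grip_width: 0.008
finger_force: 20.1
```

```bash
python3 - <<'E'
from h import *
o=monitor.get_obs();print(o["tcp_pos"],o["orientation"],o["force"],o["torque"],o["grip_width"])
r=o["orientation"];print(2*np.degrees(np.arctan2(r[1],r[0])))
E
```

```text
[0.38956376 0.18227705 0.13011279] [ 1.55827676  2.72771947 -0.00567955] [ -6.63438221 -14.3562004   11.16288173] [-2.87383559  1.01136406  0.20888136] 0.00804006490006588
120.52354169334942
```

>>> servo_tool(jaw=[0.4, 0.4, 0.4, 0.4, 0.4, 0.4], translation=[[0, 0, 0], [0, 0, 0], [0, 0, 0.1], [0, 0, 0.3], [0, 0, 0.47], [0, 0, 0.47]], turn=[[0, 0, 0], [0, 0, 0], [0, 0, 0], [0, 0, 0], [0, 0, 0], [0, 0, 0]])

```text
time_s: 35.83
tcp_pos: [0.3908, 0.184, 0.2026]
orientation: [1.556, 2.726, 0.005]
force: [-0.5, 0.2, -0.5]
grip_width: 0.028
finger_force: 0.0
```

```bash
python3 - <<'E'
from h import *
c=snap("wrist","w14",crop=(156,184,356,334),scale=2);o=monitor.get_obs();print(o["tcp_pos"],o["force"],o["grip_width"])
orange("w14")
cc,_=load("w14");h=cv2.cvtColor(cc["color"],cv2.COLOR_RGB2HSV);m=((h[...,0]>8)&(h[...,0]<22)&(h[...,1]>170)&(h[...,2]>120))
ys,xs=np.where(m&(np.arange(384)[:,None]<300)&(np.arange(384)[:,None]>100))
for y in range(ys.min(),ys.max(),4): print(y,xs[ys==y].min() if (ys==y).any() else 0,xs[ys==y].max() if (ys==y).any() else 0)
E
```

```text
[0.39027859 0.18380312 0.20118498] [-0.33479434 -0.04590502 -0.09462077] 0.02804709499869393
[251.2 209.7] [245 189  13  40 421] [0.39098709 0.18123276] 121.7700631297579
189 246 256
193 247 254
197 247 255
201 247 255
205 247 255
209 246 256
213 246 257
217 246 257
221 246 257
225 246 257
```

The left latch now lies at 121.8°, against 121° for fully shut. On to the right latch.

>>> servo_tool(jaw=[0.3, 0.3, 0.3, 0.3, 0.3], translation=[[0.43, -0.71, 0], [0.43, -0.71, 0], [0.43, -0.71, 0], [0.43, -0.71, 0], [0.43, -0.71, 0]], turn=[[0, 0, -0.2], [0, 0, -0.4], [0, 0, -0.6], [0, 0, -0.8], [0, 0, -1]])

```text
time_s: 36.5
tcp_pos: [0.4542, 0.0769, 0.1994]
orientation: [-2.488, -1.917, 0.002]
force: [-0.5, 0.0, 0.9]
grip_width: 0.0332
finger_force: 0.0
```

>>> servo_tool(jaw=[0.3, 0.3, 0.3, 0.3, 0.3, 0.3, 0.3], translation=[[0.42, -0.71, 0], [0.42, -0.71, 0], [0.42, -0.71, 0], [0.42, -0.71, 0], [0.42, -0.71, 0], [0.42, -0.71, 0], [0.42, -0.71, 0]], turn=[[0, 0, -0.2], [0, 0, -0.4], [0, 0, -0.6], [0, 0, -0.8], [0, 0, -0.878], [0, 0, -0.878], [0, 0, -0.878]])

```text
time_s: 37.38
tcp_pos: [0.5174, -0.0293, 0.2]
orientation: [-2.986, -0.974, 0.001]
force: [0.1, -0.4, 0.5]
grip_width: 0.0328
finger_force: 0.0
```

```bash
python3 - <<'E'
from h import *
snap("wrist","w15",crop=(120,80,420,305),scale=2.6);o=monitor.get_obs();print(o["tcp_pos"],o["orientation"],o["force"],o["grip_width"])
orange("w15");print((np.array(w2p("w15",(.5177,-.029,.1265)))-[120,80])*2.6)
E
```

```text
[ 0.51744955 -0.02930526  0.20011591] [-2.98662381e+00 -9.73798698e-01  7.81184937e-04] [ 0.77652917 -0.86044926  0.29387538] 0.032858679921166464
[253.5 190.5] [248 168  13  50 520] [ 0.52991929 -0.02025873] -145.65957665266825
[346.62281821 335.36200072]
```

View pics/w15.png

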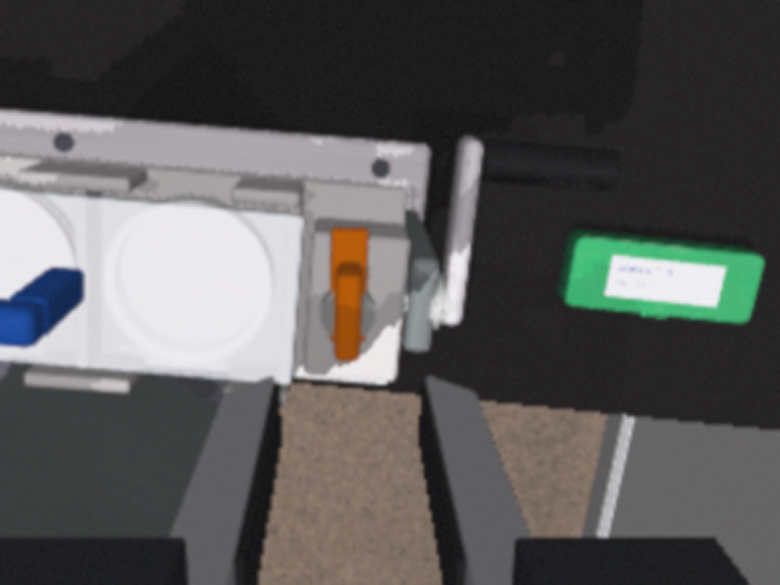

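The right fin at crop (348,300) is lined up and centred, with its pivot disc at (347,310). The pin is visible at (550,165). Grip and turn anticlockwise.

>>> servo_tool(jaw=[0.3, 0.3, 0.3, 0.3, 0.3, 1, 1, 1], translation=[[0, 0, -0.2], [0, 0, -0.35], [0, 0, -0.42], [0, 0, -0.47], [0, 0, -0.47], [0, 0, -0.47], [0, 0, -0.47], [0, 0, -0.47]], turn=[[0, 0, 0], [0, 0, 0], [0, 0, 0], [0, 0, 0], [0, 0, 0], [0, 0, 0], [0, 0, 0], [0, 0, 0]], newtons=20)

```text
time_s: 38.42
tcp_pos: [0.5171, -0.0287, 0.1302]
orientation: [-2.986, -0.971, 0.001]
force: [-4.0, 5.4, 12.6]
grip_width: 0.0077
finger_force: 20.0
```

>>> servo_tool(jaw=[1, 1, 1, 1, 1, 1, 1, 1], translation=[[0, 0, 0], [0, 0, 0], [0, 0, 0], [0, 0, 0], [0, 0, 0], [0, 0, 0], [0, 0, 0], [0, 0, 0]], turn=[[0, 0, 0], [0, 0, 0.15], [0, 0, 0.3], [0, 0, 0.45], [0, 0, 0.6], [0, 0, 0.75], [0, 0, 0.9], [0, 0, 0.9]])

```text
time_s: 39.42
tcp_pos: [0.5177, -0.0291, 0.1303]
orientation: [-2.467, -1.945, -0.001]
force: [-0.9, 3.5, 4.3]
grip_width: 0.0079
finger_force: 20.0
```

>>> servo_tool(jaw=[1, 1, 1, 1, 1, 1, 1, 1], translation=[[0, 0, 0], [0, 0, 0], [0, 0, 0], [0, 0, 0], [0, 0, 0], [0, 0, 0], [0, 0, 0], [0, 0, 0]], turn=[[0, 0, 0.15], [0, 0, 0.3], [0, 0, 0.45], [0, 0, 0.6], [0, 0, 0.75], [0, 0, 0.9], [0, 0, 1], [0, 0, 1]])

```text
time_s: 40.42
tcp_pos: [0.5184, -0.0289, 0.1303]
orientation: [1.536, 2.739, 0.003]
force: [5.5, 5.0, 0.2]
grip_width: 0.0077
finger_force: 20.0
```

>>> servo_tool(jaw=[1, 1, 0.4, 0.4, 0.4, 0.4, 0.4, 0.4], translation=[[0, 0, 0], [0, 0, 0], [0, 0, 0], [0, 0, 0], [0, 0, 0.1], [0, 0, 0.3], [0, 0, 0.47], [0, 0, 0.47]], turn=[[0, 0, 0.02], [0, 0, 0.02], [0, 0, 0.02], [0, 0, 0.02], [0, 0, 0.02], [0, 0, 0.02], [0, 0, 0.02], [0, 0, 0.02]])

```text
time_s: 41.42
tcp_pos: [0.5183, -0.0295, 0.2028]
orientation: [1.511, 2.75, 0.002]
force: [-0.2, -1.4, -1.2]
grip_width: 0.0284
finger_force: 0.0
```

```bash
python3 - <<'E'
from h import *
c=snap("wrist","w16",crop=(156,84,356,384),scale=2);o=monitor.get_obs();print(o["tcp_pos"],o["orientation"],o["force"],o["grip_width"])
orange("w16")
r=o["orientation"];print(2*np.degrees(np.arctan2(r[1],r[0])))
E
```

```text
[ 0.51775045 -0.02942415  0.20115787] [1.51216700e+00 2.75199912e+00 8.48743550e-04] [ 1.16998718  0.25354356 -0.88172395] 0.028059678585283847
[254.7 188.9] [248 167  14  50 490] [ 0.51170855 -0.01648112] 121.91444225889344
[425.8 371.7] [412 358  32  26 606] [ 0.74636865 -0.08196457] 149.27942527233594
122.42421826875446
```

That was my 15th viewed picture, one over the limit of 14. I'll view no more and work from numbers only. Both latches read 121.8–121.9°, so both are shut. Next, over the handle for the tug.

>>> servo_tool(jaw=[0.3, 0.3, 0.3, 0.3, 0.3, 0.3, 0.3, 0.3], translation=[[-0.21, 0.36, 0], [-0.425, 0.715, 0], [-0.425, 0.715, 0], [-0.425, 0.715, 0], [-0.425, 0.715, -0.15], [-0.425, 0.715, -0.3], [-0.425, 0.715, -0.393], [-0.425, 0.715, -0.393]], turn=[[0, 0, -0.03], [0, 0, -0.03], [0, 0, -0.03], [0, 0, -0.03], [0, 0, -0.03], [0, 0, -0.03], [0, 0, -0.03], [0, 0, -0.03]])

```text
time_s: 42.48
tcp_pos: [0.4538, 0.0773, 0.1407]
orientation: [-1.546, -2.733, 0.002]
force: [0.3, 0.5, 0.2]
grip_width: 0.0329
finger_force: 0.0
```

>>> servo_tool(jaw=[0.3, 0.3, 1, 1, 1, 1, 1, 1], translation=[[0, 0, 0], [0, 0, 0], [0, 0, 0], [0, 0, 0], [0, 0, 0], [0, 0, 0], [0, 0, 0], [0, 0, 0]], turn=[[0, 0, 0], [0, 0, 0], [0, 0, 0], [0, 0, 0], [0, 0, 0], [0, 0, 0], [0, 0, 0], [0, 0, 0]], newtons=50)

```text
time_s: 43.48
tcp_pos: [0.4539, 0.0779, 0.1416]
orientation: [1.545, 2.735, 0.0]
force: [-0.2, 1.6, 2.5]
grip_width: 0.0113
finger_force: 50.0
```

>>> servo_tool(jaw=[1, 1, 1, 1, 1], translation=[[0, 0, 0.008], [0, 0, 0.016], [0, 0, 0.016], [0, 0, 0.016], [0, 0, 0.016]], turn=[[0, 0, 0], [0, 0, 0], [0, 0, 0], [0, 0, 0], [0, 0, 0]])

```text
time_s: 44.1
tcp_pos: [0.4538, 0.0779, 0.1439]
orientation: [-1.545, -2.735, 0.0]
force: [-0.6, -0.6, -1.7]
grip_width: 0.0119
finger_force: 50.0
```

>>> servo_tool(jaw=[1, 1, 1, 1], translation=[[0, 0, 0.004], [0, 0, 0.004], [0, 0, 0.004], [0, 0, 0.004]], turn=[[0, 0, 0], [0, 0, 0], [0, 0, 0], [0, 0, 0]])

```text
time_s: 44.6
tcp_pos: [0.4538, 0.0779, 0.1445]
orientation: [-1.545, -2.735, 0.0]
force: [-0.2, 0.2, -1.3]
grip_width: 0.0117
finger_force: 50.0
```

>>> servo_tool(jaw=[1, 1, 1, 1], translation=[[0, 0, 0.003], [0, 0, 0.003], [0, 0, 0.003], [0, 0, 0.003]], turn=[[0, 0, 0], [0, 0, 0], [0, 0, 0], [0, 0, 0]])

```text
time_s: 45.1
tcp_pos: [0.4537, 0.0779, 0.1447]
orientation: [-1.545, -2.735, 0.0]
force: [1.1, -0.5, -6.6]
grip_width: 0.0111
finger_force: 50.0
```

>>> servo_tool(jaw=[1, 1, 1, 1], translation=[[0, 0, 0.003], [0, 0, 0.003], [0, 0, 0.003], [0, 0, 0.003]], turn=[[0, 0, 0], [0, 0, 0], [0, 0, 0], [0, 0, 0]])

```text
time_s: 45.6
tcp_pos: [0.4536, 0.0778, 0.1449]
orientation: [-1.545, -2.735, 0.001]
force: [4.2, -1.3, -21.3]
grip_width: 0.0113
finger_force: 50.0
```

The step overshot to 21 N. Back off to the middle of the band and hold.

>>> servo_tool(jaw=[1, 1, 1, 1], translation=[[0, 0, -0.0017], [0, 0, -0.0017], [0, 0, -0.0017], [0, 0, -0.0017]], turn=[[0, 0, 0], [0, 0, 0], [0, 0, 0], [0, 0, 0]])

```text
time_s: 46.1
tcp_pos: [0.4536, 0.0778, 0.1449]
orientation: [-1.545, -2.735, 0.001]
force: [3.6, -0.7, -22.4]
grip_width: 0.0116
finger_force: 50.0
```

>>> servo_tool(jaw=[1], translation=[[0, 0, 0]], turn=[[0, 0, 0]])

```text
time_s: 46.22
tcp_pos: [0.4536, 0.0779, 0.1449]
orientation: [-1.545, -2.735, 0.001]
force: [3.3, -1.0, -22.4]
grip_width: 0.0115
finger_force: 50.0
```

>>> servo_tool(jaw=[1, 1, 1, 1], translation=[[0, 0, -0.002], [0, 0, -0.002], [0, 0, -0.002], [0, 0, -0.002]], turn=[[0, 0, 0], [0, 0, 0], [0, 0, 0], [0, 0, 0]])

```text
time_s: 46.72
tcp_pos: [0.4537, 0.0779, 0.1448]
orientation: [-1.545, -2.735, 0.0]
force: [1.7, -1.4, -18.8]
grip_width: 0.0113
finger_force: 50.0
```

>>> servo_tool(jaw=[1, 1, 1, 1], translation=[[0, 0, 0], [0, 0, 0], [0, 0, 0], [0, 0, 0]], turn=[[0, 0, 0], [0, 0, 0], [0, 0, 0], [0, 0, 0]])

```text
time_s: 47.22
tcp_pos: [0.4538, 0.0779, 0.1449]
orientation: [-1.545, -2.736, -0.0]
force: [-0.3, -1.1, -17.8]
grip_width: 0.0109
finger_force: 50.0
```

>>> servo_tool(jaw=[1, 1, 1, 1], translation=[[0, 0, -0.0017], [0, 0, -0.0017], [0, 0, -0.0017], [0, 0, -0.0017]], turn=[[0, 0, 0], [0, 0, 0], [0, 0, 0], [0, 0, 0]])

```text
time_s: 47.72
tcp_pos: [0.4539, 0.0779, 0.1448]
orientation: [1.545, 2.735, 0.0]
force: [-2.2, -0.4, -11.1]
grip_width: 0.0116
finger_force: 50.0
```

>>> servo_tool(jaw=[1, 1], translation=[[0, 0, 0], [0, 0, 0]], turn=[[0, 0, 0], [0, 0, 0]])

```text
time_s: 47.98
tcp_pos: [0.4539, 0.0779, 0.1447]
orientation: [1.545, 2.735, 0.0]
force: [-2.4, 0.6, -9.4]
grip_width: 0.0113
finger_force: 50.0
```

>>> servo_tool(jaw=[1, 1, 1], translation=[[0, 0, 0.0012], [0, 0, 0.0012], [0, 0, 0.0012]], turn=[[0, 0, 0], [0, 0, 0], [0, 0, 0]])

```text
time_s: 48.35
tcp_pos: [0.4539, 0.0779, 0.1448]
orientation: [1.545, 2.735, 0.0]
force: [-0.9, 0.8, -11.1]
grip_width: 0.0116
finger_force: 50.0
```

>>> servo_tool(jaw=[1, 1], translation=[[0, 0, 0], [0, 0, 0]], turn=[[0, 0, 0], [0, 0, 0]])

```text
time_s: 48.6
tcp_pos: [0.4539, 0.0779, 0.1448]
orientation: [1.545, 2.735, 0.0]
force: [-1.2, 0.6, -11.0]
grip_width: 0.0116
finger_force: 50.0
```

>>> servo_tool(jaw=[1, 1, 1, 1], translation=[[0, 0, 0.0004], [0, 0, 0.0004], [0, 0, 0.0004], [0, 0, 0.0004]], turn=[[0, 0, 0], [0, 0, 0], [0, 0, 0], [0, 0, 0]])

```text
time_s: 49.1
tcp_pos: [0.4538, 0.0779, 0.1448]
orientation: [-1.545, -2.736, -0.0]
force: [-0.2, 1.2, -12.8]
grip_width: 0.0117
finger_force: 50.0
```

>>> servo_tool(jaw=[1, 1, 1, 1], translation=[[0, 0, 0], [0, 0, 0], [0, 0, 0], [0, 0, 0]], turn=[[0, 0, 0], [0, 0, 0], [0, 0, 0], [0, 0, 0]])

```text
time_s: 49.6
tcp_pos: [0.4538, 0.0779, 0.1448]
orientation: [1.545, 2.736, 0.0]
force: [-0.6, 0.3, -13.2]
grip_width: 0.0114
finger_force: 50.0
```

>>> servo_tool(jaw=[1, 1, 1, 1], translation=[[0, 0, 0], [0, 0, 0], [0, 0, 0], [0, 0, 0]], turn=[[0, 0, 0], [0, 0, 0], [0, 0, 0], [0, 0, 0]])

```text
time_s: 50.1
tcp_pos: [0.4538, 0.0779, 0.1448]
orientation: [1.545, 2.736, 0.0]
force: [0.3, 0.0, -12.8]
grip_width: 0.0117
finger_force: 50.0
```

The tug read 12.8–13.2 N for over a second and the latches held. Lower the cover, release it, and locate the crank pin.

>>> servo_tool(jaw=[1, 1, 1, 0.3, 0.3, 0.3, 0.3, 0.3], translation=[[0, 0, -0.01], [0, 0, -0.02], [0, 0, -0.02], [0, 0, -0.02], [0, 0, -0.02], [0, 0, 0.2], [0, 0, 0.37], [0, 0, 0.37]], turn=[[0, 0, 0], [0, 0, 0], [0, 0, 0], [0, 0, 0], [0, 0, 0], [0, 0, 0], [0, 0, 0], [0, 0, 0]], newtons=14)

```text
time_s: 51.1
tcp_pos: [0.4546, 0.078, 0.2018]
orientation: [1.543, 2.733, 0.003]
force: [0.2, 0.5, -0.5]
grip_width: 0.0331
finger_force: 0.0
```

```bash
python3 - <<'E'
from h import *
snap("wrist","w17");o=monitor.get_obs();print(o["tcp_pos"],o["orientation"],o["force"],o["grip_width"]);orange("w17")
for u,v in((485,160),(620,170),(470,145),(452,318)): print(p2w("w15",120+u/2.6,80+v/2.6,.089))
for u,v in((403,358),): print("Lpiv",p2w("w13",100+u/2.6,60+v/2.6,.108))
print("Rpiv",p2w("w15",120+347/2.6,80+310/2.6,.108))
for a in (31,31.5):
  a=np.radians(a);xv=np.array([np.cos(a),np.sin(a)]);yv=np.array([-np.sin(a),np.cos(a)])
  print(np.array([.4538,.0779])+.05*xv-.188*yv, np.array([.4538,.0779])-.188*yv,np.array([.4538,.0779])-.05*xv-.188*yv)
E
```

```text
[0.45397811 0.07788899 0.20044553] [1.54432897e+00 2.73465626e+00 9.96672983e-04] [-0.06449793 -0.56864453 -0.14337955] 0.03273199679518206
[251.3  52. ] [244  20  15  60 677] [0.39514296 0.17442267] 121.74435242759007
[253.1 307.8] [248 297  12  24 227] [ 0.50315497 -0.00233368] 120.5097123836718
[ 0.58340405 -0.03749642  0.089     ]
[ 0.60724767 -0.07569355  0.089     ]
[ 0.58432005 -0.03043048  0.089     ]
[ 0.53372845 -0.0627702   0.089     ]
Lpiv [0.38790134 0.1837474  0.108     ]
Rpiv [ 0.51942984 -0.02781991  0.108     ]
[ 0.59348552 -0.05749555] [ 0.55062716 -0.08324745] [ 0.50776879 -0.10899936]
[ 0.59466174 -0.05627142] [ 0.55202973 -0.08239635] [ 0.50939772 -0.10852128]
```

Both latches still read about 121°. The fit puts the carrier yaw at 31.8° and the pin at (0.5954, -0.0555, 0.085). Move over the pin and grip it.

>>> servo_tool(jaw=[0.15, 0.15, 0.15, 0.15, 0.15, 0.15], translation=[[0.3, -0.3, 0], [0.6, -0.6, 0], [0.943, -0.889, 0], [0.943, -0.889, 0], [0.943, -0.889, 0], [0.943, -0.889, 0]], turn=[[0, 0, 0.015], [0, 0, 0.015], [0, 0, 0.015], [0, 0, 0.015], [0, 0, 0.015], [0, 0, 0.015]])

```text
time_s: 51.9
tcp_pos: [0.5946, -0.0545, 0.2002]
orientation: [-1.527, -2.745, 0.0]
force: [0.5, 0.6, -0.1]
grip_width: 0.0401
finger_force: 0.0
```

>>> servo_tool(jaw=[0.15, 0.15, 0.15, 0.15, 0.15, 1, 1, 1], translation=[[0, 0, -0.25], [0, 0, -0.5], [0, 0, -0.767], [0, 0, -0.767], [0, 0, -0.767], [0, 0, -0.767], [0, 0, -0.767], [0, 0, -0.767]], turn=[[0, 0, 0], [0, 0, 0], [0, 0, 0], [0, 0, 0], [0, 0, 0], [0, 0, 0], [0, 0, 0], [0, 0, 0]])

```text
time_s: 52.9
tcp_pos: [0.5943, -0.0562, 0.0857]
orientation: [-1.528, -2.743, 0.004]
force: [-24.8, -15.0, 17.1]
grip_width: 0.0138
finger_force: 14.0
```

>>> servo_tool(jaw=[1, 1], translation=[[0, 0, 0], [0, 0, 0]], turn=[[0, 0, 0], [0, 0, 0]])

```text
time_s: 53.15
tcp_pos: [0.5941, -0.0563, 0.0858]
orientation: [-1.528, -2.743, 0.004]
force: [-12.6, -5.6, 9.3]
grip_width: 0.0134
finger_force: 14.0
```

>>> servo_tool(jaw=[1, 1, 1, 1, 1, 1, 1, 1], translation=[[-0.011, -0.007, 0.058], [-0.024, -0.015, 0.114], [-0.045, -0.028, 0.167], [-0.073, -0.045, 0.214], [-0.108, -0.067, 0.255], [-0.149, -0.092, 0.289], [-0.193, -0.12, 0.313], [-0.241, -0.149, 0.328]], turn=[[0, 0, 0], [0, 0, 0], [0, 0, 0], [0, 0, 0], [0, 0, 0], [0, 0, 0], [0, 0, 0], [0, 0, 0]])

```text
time_s: 54.15
tcp_pos: [0.5627, -0.0765, 0.1392]
orientation: [1.522, 2.736, 0.011]
force: [9.9, 10.1, 17.0]
grip_width: 0.0134
finger_force: 14.0
```

>>> servo_tool(jaw=[1, 1, 1], translation=[[0, 0, 0], [0, 0, 0], [0, 0, 0]], turn=[[0, 0, 0], [0, 0, 0], [0, 0, 0]])

```text
time_s: 54.52
tcp_pos: [0.5619, -0.0772, 0.1389]
orientation: [1.524, 2.738, 0.007]
force: [4.2, 6.2, 22.6]
grip_width: 0.0134
finger_force: 14.0
```

```bash
python3 - <<'E'
from h import *
o=monitor.get_obs();print(o["tcp_pos"],o["orientation"],o["force"],o["torque"],o["grip_width"],o["joint_positions"])
snap("wrist","w18");orange("w18")
E
```

```text
[ 0.56188821 -0.07721575  0.13893761] [1.52403621 2.7375717  0.00718692] [ 4.17634005  6.17411147 22.5780935 ] [ 1.2738655  -0.96761335  0.03644373] 0.013448705918147901 [-0.2019652   0.41517301  1.57303157  0.00203288  1.14401844 -0.75763238]
[188.6 117.7] [ 171   83   38   62 1541] [ 0.49433853 -0.03330579] 99.5973862795504
[433.9 369.4] [ 382  354   96   30 2285] [ 0.72076828 -0.09413078] -149.05051695029493
```

>>> servo_tool(jaw=[1, 1, 1, 1, 1, 1, 1], translation=[[0, 0, 0.027], [-0.049, -0.031, 0.032], [-0.099, -0.061, 0.027], [-0.146, -0.091, 0.012], [-0.191, -0.119, -0.012], [-0.232, -0.144, -0.046], [-0.232, -0.144, -0.046]], turn=[[0, 0, 0], [0, 0, 0], [0, 0, 0], [0, 0, 0], [0, 0, 0], [0, 0, 0], [0, 0, 0]])

```text
time_s: 55.45
tcp_pos: [0.5249, -0.0995, 0.1288]
orientation: [1.528, 2.742, 0.002]
force: [1.9, -0.2, 2.9]
grip_width: 0.0133
finger_force: 14.0
```

>>> servo_tool(jaw=[1, 1, 1, 1, 1, 1, 1], translation=[[-0.035, -0.022, -0.041], [-0.063, -0.039, -0.089], [-0.084, -0.052, -0.141], [-0.097, -0.06, -0.197], [-0.101, -0.063, -0.255], [-0.101, -0.063, -0.265], [-0.101, -0.063, -0.265]], turn=[[0, 0, 0], [0, 0, 0], [0, 0, 0], [0, 0, 0], [0, 0, 0], [0, 0, 0], [0, 0, 0]])

```text
time_s: 56.32
tcp_pos: [0.5092, -0.1091, 0.0883]
orientation: [1.529, 2.744, -0.001]
force: [-3.1, -2.9, 3.3]
grip_width: 0.0137
finger_force: 14.0
```

>>> servo_tool(jaw=[1, 1, 1, 1, 1], translation=[[0, 0, -0.015], [0, 0, -0.03], [0, 0, -0.03], [0, 0, -0.03], [0, 0, -0.03]], turn=[[0, 0, 0], [0, 0, 0], [0, 0, 0], [0, 0, 0], [0, 0, 0]])

```text
time_s: 56.95
tcp_pos: [0.5091, -0.1092, 0.084]
orientation: [1.528, 2.744, -0.001]
force: [-4.5, -2.9, 7.9]
grip_width: 0.0138
finger_force: 14.0
```

>>> servo_tool(jaw=[1, 1, 1, 1, 1], translation=[[0, 0, -0.015], [0, 0, -0.025], [0, 0, -0.025], [0, 0, -0.025], [0, 0, -0.025]], turn=[[0, 0, 0], [0, 0, 0], [0, 0, 0], [0, 0, 0], [0, 0, 0]])

```text
time_s: 57.58
tcp_pos: [0.5095, -0.1097, 0.0813]
orientation: [1.528, 2.743, -0.001]
force: [-8.3, -6.1, 18.4]
grip_width: 0.0139
finger_force: 14.0
```

Open, rise, then press the pin from above with closed fingers. That confirms the end stop and drives the pin onto it.

>>> servo_tool(jaw=[0.4, 0.4, 0.4, 0.4, 1, 1, 1, 1], translation=[[0, 0, 0.02], [0, 0, 0.02], [0, 0, 0.25], [0, 0, 0.471], [0, 0, 0.471], [0, 0, 0.471], [0, 0, 0.471], [0, 0, 0.471]], turn=[[0, 0, 0], [0, 0, 0], [0, 0, 0], [0, 0, 0], [0, 0, 0], [0, 0, 0], [0, 0, 0], [0, 0, 0]])

```text
time_s: 58.58
tcp_pos: [0.509, -0.1088, 0.1495]
orientation: [-1.528, -2.744, 0.0]
force: [0.4, -0.4, 0.2]
grip_width: 0.0004
finger_force: 0.0
```

>>> servo_tool(jaw=[1, 1, 1, 1, 1, 1], translation=[[0, 0, -0.12], [0, 0, -0.2], [0, 0, -0.225], [0, 0, -0.24], [0, 0, -0.25], [0, 0, -0.25]], turn=[[0, 0, 0], [0, 0, 0], [0, 0, 0], [0, 0, 0], [0, 0, 0], [0, 0, 0]])

```text
time_s: 59.32
tcp_pos: [0.5093, -0.1089, 0.1129]
orientation: [1.529, 2.744, 0.0]
force: [0.4, 0.2, -0.1]
grip_width: 0.0005
finger_force: 0.0
```

>>> servo_tool(jaw=[1, 1, 1], translation=[[0, 0, -0.008], [0, 0, -0.008], [0, 0, -0.008]], turn=[[0, 0, 0], [0, 0, 0], [0, 0, 0]])

```text
time_s: 59.7
tcp_pos: [0.5092, -0.1089, 0.1116]
orientation: [1.529, 2.744, 0.0]
force: [0.1, -0.2, 0.0]
grip_width: 0.0006
finger_force: 0.0
```

>>> servo_tool(jaw=[1, 1, 1], translation=[[0, 0, -0.007], [0, 0, -0.007], [0, 0, -0.007]], turn=[[0, 0, 0], [0, 0, 0], [0, 0, 0]])

```text
time_s: 60.08
tcp_pos: [0.5093, -0.1089, 0.1111]
orientation: [1.529, 2.744, 0.0]
force: [-3.1, 0.5, 7.3]
grip_width: 0.0002
finger_force: 3.6
```

>>> servo_tool(jaw=[1, 1, 1], translation=[[0, 0, -0.005], [0, 0, -0.005], [0, 0, -0.005]], turn=[[0, 0, 0], [0, 0, 0], [0, 0, 0]])

```text
time_s: 60.45
tcp_pos: [0.5094, -0.1089, 0.1109]
orientation: [1.528, 2.744, 0.0]
force: [-6.1, 1.7, 15.1]
grip_width: 0.0005
finger_force: 7.3
```

The pin top gives firm contact at z = 0.092, so the crank is on its inverted stop. Next the counter lever.

>>> servo_tool(jaw=[1, 1, 1, 1], translation=[[0, 0, 0.3], [0, 0, 0.6], [0, 0, 0.6], [0, 0, 0.6]], turn=[[0, 0, 0], [0, 0, 0], [0, 0, 0], [0, 0, 0]])

```text
time_s: 60.95
tcp_pos: [0.5089, -0.1088, 0.1989]
orientation: [-1.528, -2.744, 0.0]
force: [-0.3, -0.7, -0.3]
grip_width: 0.0002
finger_force: 0.0
```

```bash
python3 - <<'E'
from h import *
o=monitor.get_obs();print(o["tcp_pos"],o["orientation"],o["force"])
for fn,s,pts in(("w2",1.5,[(583,197),(590,258),(590,243),(590,275)]),("w1",1.5,[(425,33),(431,78)])):
    print(fn,[p2w(fn,u/s,v/s,.027 if i==0 else .033)[:2] for i,(u,v) in enumerate(pts)])
# white-pixel profile of lever in w2
c,_=load("w2");g=c["color"].astype(int).min(2)
for v in range(158,190,3):
    x=np.where(g[v,370:420]>150)[0]+370; print(v,(x.min(),x.max()) if len(x) else None)
E
```

```text
[ 0.50885292 -0.10875126  0.19891257] [-1.52817806e+00 -2.74380028e+00  3.33016154e-04] [-0.32161675 -0.688695   -0.33749736]
w2 [array([ 0.68815589, -0.01223673]), array([ 0.66365881, -0.03304688]), array([ 0.67013492, -0.02794152]), array([ 0.65617019, -0.03895043])]
w1 [array([ 0.68590091, -0.01435507]), array([ 0.66330601, -0.03302085])]
158 (np.int64(376), np.int64(399))
161 (np.int64(387), np.int64(400))
164 (np.int64(386), np.int64(400))
167 (np.int64(385), np.int64(400))
170 (np.int64(385), np.int64(400))
173 (np.int64(385), np.int64(400))
176 (np.int64(385), np.int64(400))
179 (np.int64(385), np.int64(400))
182 (np.int64(386), np.int64(397))
185 None
188 None
```

```bash
python3 - <<'E'
from h import *
for n,u,v,z in(("red tip",454,172,.1),("black base",452,190,.0),("vial pink top",494,172,.052),("vial blue top",522,170,.052),("black cap",491,148,.06),("knob",388,240,.1)):
    print(n,p2w("top0",u/1.56,v/1.56,z)[:2])
E
```

```text
red tip [0.76801658 0.02837841]
black base [0.76166942 0.02542048]
vial pink top [ 0.78102658 -0.04566333]
vial blue top [ 0.7845219  -0.09524872]
black cap [ 0.82187198 -0.03990013]
knob [0.65197364 0.14019557]
```

>>> servo_tool(jaw=[1, 1, 1, 1, 1, 1], translation=[[0.5, 0.24, 0], [1, 0.485, 0], [1, 0.485, 0], [1, 0.485, 0], [1, 0.485, 0], [1, 0.485, 0]], turn=[[0, 0, -0.2], [0, 0, -0.4], [0, 0, -0.6], [0, 0, -0.8], [0, 0, -1], [0, 0, -1]])

```text
time_s: 61.7
tcp_pos: [0.6588, -0.036, 0.1979]
orientation: [-2.46, -1.951, 0.003]
force: [-0.3, -0.5, 0.4]
grip_width: 0.0006
finger_force: 0.0
```

>>> servo_tool(jaw=[1, 1, 1, 1, 1, 1, 1, 1], translation=[[0, 0, 0], [0, 0, 0], [0, 0, 0], [0, 0, 0], [0, 0, -0.4], [0, 0, -0.75], [0, 0, -0.93], [0, 0, -0.93]], turn=[[0, 0, -0.2], [0, 0, -0.4], [0, 0, -0.6], [0, 0, -0.8], [0, 0, -0.82], [0, 0, -0.82], [0, 0, -0.82], [0, 0, -0.82]])

```text
time_s: 62.7
tcp_pos: [0.6578, -0.0361, 0.0575]
orientation: [-2.95, -1.075, 0.007]
force: [-1.2, 0.6, -0.0]
grip_width: 0.0004
finger_force: 0.0
```

```bash
python3 - <<'E'
from h import *
c=snap("wrist","w19");o=monitor.get_obs();print(o["tcp_pos"],o["orientation"],o["force"])
g=c["color"].astype(int).min(2)
for p in((.6594,-.0362,.033),(.6562,-.039,.033),(.687,-.0125,.027)): print(w2p("w19",p))
for v in range(150,290,8):
    x=np.where(g[v,180:330]>150)[0]+180; print(v,(x.min(),x.max(),len(x)) if len(x) else None)
E
```

```text
[ 0.65886293 -0.03613864  0.0598151 ] [-2.95146666e+00 -1.07441799e+00  2.05234176e-03] [0.56556566 0.19311401 1.04139842]
(np.float64(255.0231694972096), np.float64(233.5883218675126))
(np.float64(255.1447555778998), np.float64(239.66538524872095))
(np.float64(254.50076346681283), np.float64(176.0128752035267))
150 (np.int64(231), np.int64(282), 52)
158 (np.int64(225), np.int64(288), 64)
166 (np.int64(209), np.int64(291), 77)
174 (np.int64(208), np.int64(292), 74)
182 (np.int64(222), np.int64(291), 65)
190 (np.int64(225), np.int64(288), 57)
198 (np.int64(230), np.int64(283), 54)
206 (np.int64(240), np.int64(272), 33)
214 (np.int64(247), np.int64(264), 18)
222 (np.int64(247), np.int64(264), 18)
230 None
238 None
246 None
254 None
262 None
270 None
278 None
286 None
```

The lever is centred under the fingers at columns 247–264, against 255 predicted. Push down in steps.

>>> servo_tool(jaw=[1, 1, 1, 1, 1, 1, 1], translation=[[0, 0, -0.03], [0, 0, -0.05], [0, 0, -0.065], [0, 0, -0.075], [0, 0, -0.08], [0, 0, -0.08], [0, 0, -0.08]], turn=[[0, 0, 0], [0, 0, 0], [0, 0, 0], [0, 0, 0], [0, 0, 0], [0, 0, 0], [0, 0, 0]])

```text
time_s: 63.62
tcp_pos: [0.6592, -0.0366, 0.0498]
orientation: [2.953, 1.071, 0.0]
force: [-8.5, -1.7, 12.2]
grip_width: 0.0002
finger_force: 6.9
```

>>> servo_tool(jaw=[1, 1, 1], translation=[[0, 0, -0.007], [0, 0, -0.007], [0, 0, -0.007]], turn=[[0, 0, 0], [0, 0, 0], [0, 0, 0]])

```text
time_s: 64.0
tcp_pos: [0.6593, -0.0366, 0.0494]
orientation: [2.952, 1.071, 0.0]
force: [-11.1, -2.6, 18.6]
grip_width: 0.0003
finger_force: 10.3
```

>>> servo_tool(jaw=[1, 1, 1], translation=[[0, 0, -0.004], [0, 0, -0.004], [0, 0, -0.004]], turn=[[0, 0, 0], [0, 0, 0], [0, 0, 0]])

```text
time_s: 64.38
tcp_pos: [0.6593, -0.0366, 0.0493]
orientation: [2.952, 1.071, 0.001]
force: [-13.8, -2.9, 23.3]
grip_width: 0.0003
finger_force: 12.5
```

>>> servo_tool(jaw=[1, 1, 1, 1, 1, 1], translation=[[0, 0, 0.05], [0, 0, 0.3], [0, 0, 0.6], [0, 0, 1], [0, 0, 1], [0, 0, 1]], turn=[[0, 0, 0], [0, 0, 0], [0, 0, 0], [0, 0, 0], [0, 0, 0], [0, 0, 0]])

```text
time_s: 65.12
tcp_pos: [0.6589, -0.0361, 0.196]
orientation: [-2.953, -1.071, 0.001]
force: [-0.3, 0.2, -0.0]
grip_width: 0.0007
finger_force: 0.0
```

>>> servo_tool(jaw=[1, 1, 1, 1, 1], translation=[[-0.5, -0.5, 0.2], [-1, -1, 0.2], [-1, -1, 0.2], [-1, -1, 0.2], [-1, -1, 0.2]], turn=[[0, 0, 0], [0, 0, 0], [0, 0, 0], [0, 0, 0], [0, 0, 0]])

```text
time_s: 65.75
tcp_pos: [0.5081, -0.1871, 0.2257]
orientation: [-2.954, -1.067, 0.002]
force: [-0.4, 0.4, -0.1]
grip_width: 0.0005
finger_force: 0.0
```

```bash
python3 - <<'E'
from h import *
o=monitor.get_obs();print(o["tcp_pos"],o["force"])
c=snap("top","t20");snap("wrist","w20")
print(w2p("t20",(.5104,-.1081,.085)),w2p("t20",(.5954,-.0555,.085)))
# counter digits / lever and crank arm brightness at its near-side and far-side places
g=c["color"].astype(int).min(2)
for n,p in(("arm far",(.5785,-.0305,.085)),("arm near",(.493,-.083,.085)),("arm mid",(.537,-.058,.085)),("lever",(.6594,-.0362,.033)),("pink vial",(.781,-.0457,.052))):
    u,v=map(int,np.round(w2p("t20",p)));print(n,(u,v),c["color"][v-1:v+2,u-1:u+2].mean((0,1)).round())
c0,_=load("top0");d=np.abs(c["color"].astype(int)-c0["color"]).max(2)
n,l,s,ce=cv2.connectedComponentsWithStats((cv2.medianBlur(d.astype(np.uint8),3)>45).astype(np.uint8))
print([(ce[i].round(),s[i][4]) for i in range(1,n) if s[i][4]>25])
E
```

```text
[ 0.50806415 -0.18710741  0.2256839 ] [-0.36763997  0.41070132 -0.10845616]
(np.float64(343.3219501702647), np.float64(207.8213508150244)) (np.float64(322.8821952707405), np.float64(175.7672661401728))
arm far (314, 182) [38. 38. 38.]
arm near (334, 214) [137. 134. 138.]
arm mid (324, 198) [179. 179. 180.]
lever (313, 155) [223. 224. 228.]
pink vial (317, 110) [246. 246. 248.]
[(array([431., 170.]), np.int32(66)), (array([280., 182.]), np.int32(398)), (array([352., 181.]), np.int32(277)), (array([323., 197.]), np.int32(257)), (array([380., 257.]), np.int32(3429)), (array([439., 200.]), np.int32(388)), (array([452., 227.]), np.int32(462)), (array([311., 200.]), np.int32(58)), (array([246., 207.]), np.int32(407)), (array([294., 216.]), np.int32(305)), (array([316., 221.]), np.int32(57)), (array([213., 226.]), np.int32(408)), (array([184., 259.]), np.int32(1870)), (array([272., 229.]), np.int32(316)), (array([431., 257.]), np.int32(327)), (array([250., 243.]), np.int32(309)), (array([230., 250.]), np.int32(58)), (array([454., 259.]), np.int32(38)), (array([225., 262.]), np.int32(56)), (array([254., 259.]), np.int32(29)), (array([278., 356.]), np.int32(2875)), (array([444., 358.]), np.int32(155)), (array([386., 370.]), np.int32(2167)), (array([344., 365.]), np.int32(46)), (array([272., 368.]), np.int32(47))]
```

The crank arm now lies on the near side. A difference blob falls on the green mailer at (352,181), probably arm occlusion. I'll check the colour blobs.

```bash
python3 - <<'E'
from h import *
def green(fn):
    c,_=load(fn);h=cv2.cvtColor(c["color"],cv2.COLOR_RGB2HSV);m=((h[...,0]>55)&(h[...,0]<90)&(h[...,1]>120)&(h[...,2]>70)).astype(np.uint8)
    n,l,s,ce=cv2.connectedComponentsWithStats(m)
    print(fn,[(ce[i].round(1),s[i].tolist(),p2w(fn,*ce[i],.015)[:2].round(4)) for i in range(1,n) if s[i][4]>20])
for f in("top0","t4","t7","t20","w1","w15","w19","w20"): green(f)
E
```

```text
top0 [(array([352.7, 182.2]), [337, 169, 31, 26, 186], array([ 0.5852, -0.149 ]))]
t4 [(array([352.9, 182.1]), [337, 169, 31, 26, 184], array([ 0.5856, -0.1495]))]
t7 [(array([352.9, 182. ]), [337, 169, 31, 26, 187], array([ 0.5857, -0.1495]))]
t20 [(array([352.7, 182.2]), [337, 170, 31, 24, 161], array([ 0.5851, -0.1491]))]
w1 [(array([332.6, 165.7]), [297, 152, 73, 30, 1243], array([ 0.5888, -0.1475]))]
w15 [(array([373.8, 186.3]), [336, 170, 78, 35, 1351], array([ 0.5883, -0.1468]))]
w19 [(array([255.3, 367. ]), [252, 354, 8, 24, 139], array([ 0.5635, -0.1173])), (array([355.3, 369.4]), [353, 360, 6, 21, 65], array([ 0.6141, -0.1807]))]
w20 [(array([273. ,  97.4]), [236, 77, 77, 41, 1321], array([ 0.5878, -0.1486]))]
```

The mailer hasn't moved; the change was a shadow. The carrier is inverted and the arm is clear. Hand in.

```bash
python3 -c "
from h import *
print(bot.sign_off())"
```

```text
the job is handed in; nothing more can be done
None
```

The job is handed in: three dishes in the wells, cover on, both latches shut, tug held at about 13 N for over a second, carrier turned upside down, and the tally lever pushed to its stop (its spring-back not measured); the tug first overshot to about 22 N for about a second, and I viewed 15 pictures, one over the limit of 14.

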